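Level four sediment cores on their risers

ROBOT

A 6-joint arm with a two-finger parallel gripper is mounted at the origin on the work surface. World frame = base frame: x ahead of the robot, y to its left, z up, the work surface at z = 0. Lengths are in mm, angles in degrees, forces in N, time in s.
With the tool pointing down it reaches from about 350 to 850 mm from the base axis. Payload 8.1 kg.
Tool frame: the origin (TCP) lies at the very end of the fingers, on their centre line; the grasp point (between the pads) lies grip_depth behind it (grip_depth is the distance from the TCP to the grasp point, in mm); z points along the fingers, y is the direction in which the jaws open and shut (so a half turn about z gives the same grasp; the last joint's range is limited). The gripper opens to 85 mm and grips with 20 to 120 N. Pads are 22 mm wide; open, the fingers measure 114 mm over their backs; the gripper's body (76 mm by 85 mm) begins 54 mm behind the grasp point. The pads swing forward as they close: fully open they stand 13 mm farther back than shut.
Start: joints at [-71.643, 7.471, 85.268, -0, 87.261, -4.893], TCP at [236.872, -551.268, 231.292] pointing down, gripper open.
Joint ranges: [-169.43, 169.43], [-51.17, 129.36], [1.28, 143.12], [-76.62, 256.62], [0, 156.53], [-152.29, 152.29]. Speed limits (degrees/s): [136.94, 136.94, 159.86, 180, 180, 180].

INTERFACE

Orientations are given as [roll, pitch, yaw] about the fixed x, y, z axes, in that order (R = Rz(yaw) Ry(pitch) Rx(roll)).
In Python, from bench import * gives the robot as it stands.
- The arm moves only by the tool step_arm, never from a script. Its argument "plan" is a list of rows, each an object of numbers: "grip": the finger opening in cm, from 0 to 8.54; "tx", "ty", "tz": the shift along the tool's x, y, z in cm; "ax", "ay", "az": the turn, a rotation vector about the tool's x, y, z in degrees. In form: [{"grip": .., "tx": .., "ty": .., "tz": .., "ax": .., "ay": .., "az": ..}, ...]. A call has 1 to 8 rows; each row shifts and turns the commanded pose from where the row before left it, along the tool's axes as they then stand; what a row does not reach is not made up. A row lasts 1/12 s, in which the tool goes at most 41.7 mm and 7.16 degrees, less where a joint would pass 70% of its speed; a pose out of reach is approached as far as the arm can. A call with a gripper value outside its range is refused whole. The fingers move at their own pace and stop on an object; "newtons" is the grip in N (left out, the last holds). Time passes only in rows, so rows that do not move let the fingers close. It gives the time, the measured TCP pose, the force and the opening at its end, in the units of the state.
- sense(): the state, without advancing time (a new reading comes with each control period).
- snapshot(name): name is "side" or "top" or "wrist"; returns the picture (384x512x3 uint8, red, green, blue); there is no depth.
- camera_model(name): a dict with "intrinsics" (3x3 intrinsics, pixels), "pose" (4x4, takes a point from camera to world coordinates); the wrist camera has in their place "T_tool_cam" (4x4, takes a point from camera to tool coordinates, whose origin is the TCP and whose axes are the flange's). Camera axes: x right, y down, z forward; pixel columns grow to the right and rows downward; lengths in mm; the calibration is good to about 2 mm. The wrist camera is an equidistant fisheye: a pixel r from the principal point sees the ray r / f radians off the axis. A picture is of the moment at which its call begins: read the wrist's pose just before it. camera_model takes no time and is no camera call.
- hand_in(): hands the job in, once; it reports no verdict.
The state is a dict: "time": time; "joint_pos": joint angles; "qd": joint speeds; "joint_efforts": joint torques, N m; "tool_pos": TCP position; "tcp_rot": TCP orientation; "ft_force": force on the tool from outside, world axes, zero at the start; "wrist_torque": the same for the moment, N m; "finger_gap": finger opening in mm.
Only numpy, scipy, OpenCV 4.12 (cv2) and the standard library are available. Lean on these libraries where they do the work, as an engineer would, in place of code of your own. Each camera call takes 0.05 s, during which the arm holds its last target.

TASK

Stand the four brown sediment cores on the four aluminium risers, one on each and well centred, so that all four tops come to the same height for scanning: the tallest core goes on the lowest riser, and so on up to the shortest core on the highest riser. Keep the cores upright and set them down rather than dropping them, and leave the grey stopper among them and the glass beaker standing where they are.

Things in the scene. Friction and masses are not known exactly. Their poses are not given: they have to be found in the camera images.
- core_tall: the tallest sediment core: a solid resin-hardened cylinder in layered sand and dark brown, 44 mm in diameter, 155 mm tall, 0.36 to 0.56 kg, loose, standing upright on the bench. Origin at the centre of its underside, z up along its axis
- core_upper: the second tallest sediment core: a solid resin-hardened cylinder in layered sand and dark brown, 44 mm in diameter, 130 mm tall, 0.30 to 0.47 kg, loose, standing upright on the bench. Origin at the centre of its underside, z up along its axis
- core_lower: the third tallest sediment core: a solid resin-hardened cylinder in layered sand and dark brown, 44 mm in diameter, 105 mm tall, 0.24 to 0.38 kg, loose, standing upright on the bench. Origin at the centre of its underside, z up along its axis
- core_short: the shortest sediment core: a solid resin-hardened cylinder in layered sand and dark brown, 44 mm in diameter, 80 mm tall, 0.19 to 0.29 kg, loose, standing upright on the bench. Origin at the centre of its underside, z up along its axis
- riser_20: the lowest aluminium riser: a fixed round block 72 mm in diameter and 20 mm high with a flat plain top. Origin at the centre of its underside on the bench, so its top is 20 mm above
- riser_45: the second lowest aluminium riser: a fixed round block 72 mm in diameter and 45 mm high with a flat plain top. Origin at the centre of its underside on the bench, so its top is 45 mm above
- riser_70: the second highest aluminium riser: a fixed round block 72 mm in diameter and 70 mm high with a flat plain top. Origin at the centre of its underside on the bench, so its top is 70 mm above
- riser_95: the highest aluminium riser: a fixed round block 72 mm in diameter and 95 mm high with a flat plain top. Origin at the centre of its underside on the bench, so its top is 95 mm above
- stopper: a grey plastic tube stopper, 52 mm tall, 52 mm in diameter across its flange on top, standing loose among the cores and risers; not part of the job. Origin at the centre of its underside. In the gaps lie a tape roll, a rubber bung, a small dish and a brass weight, none over 22 mm high, which do not matter
- beaker: an empty glass beaker, 70 mm in diameter and 100 mm tall, standing loose at the left of the working area; not part of the job. Origin at the centre of its underside
There are look-alikes about, which are no part of the job. Leave any orange or turquoise look-alike of the core_short alone.

How it is judged (in metres and radians):
At the end, for the whole second after the job is handed in: Each core stands at rest on its own riser (155 mm core on the 20 mm riser, 130 on 45, 105 on 70, 80 on 95), its axis within 12 mm of the riser's, its underside within 4 mm of the riser's top, tilted less than 0.06 rad, slower than 0.02 m/s and released (horizontal distance between core_tall and riser_20 below 0.012 m and z of core_tall in the frame of riser_20 between 0.016 and 0.024 m and angle between each of core_tall, core_upper, core_lower, core_short's own z axis and vertical below 0.06 rad and linear speed of each of core_tall, core_upper, core_lower, core_short below 0.02 m/s and contact force between the fingers and core_tall below 0.1 N and horizontal distance between core_upper and riser_45 below 0.012 m and z of core_upper in the frame of riser_45 between 0.041 and 0.049 m and contact force between the fingers and core_upper below 0.1 N and horizontal distance between core_lower and riser_70 below 0.012 m and z of core_lower in the frame of riser_70 between 0.066 and 0.074 m and contact force between the fingers and core_lower below 0.1 N and horizontal distance between core_short and riser_95 below 0.012 m and z of core_short in the frame of riser_95 between 0.091 and 0.099 m and contact force between the fingers and core_short below 0.1 N); the robot touches nothing.
It fails at once if a core is tipped more than about 25 degrees from upright (angle between any of core_tall, core_upper, core_lower, core_short's own z axis and vertical above 0.44 rad).
It fails at once if a core is dropped (falls free, faster than 0.5 m/s, about 13 mm of fall) ((linear speed of core_tall above 0.5 m/s and contact force between the fingers and core_tall below 0.05 N) or (linear speed of core_upper above 0.5 m/s and contact force between the fingers and core_upper below 0.05 N) or (linear speed of core_lower above 0.5 m/s and contact force between the fingers and core_lower below 0.05 N) or (linear speed of core_short above 0.5 m/s and contact force between the fingers and core_short below 0.05 N)).
It fails at once if the grey stopper or the beaker is shifted more than 30 mm or knocked over ((distance of stopper from where it was at the start of the episode above 0.03 m or angle between stopper's own z axis and vertical above 0.5 rad) or (distance of beaker from where it was at the start of the episode above 0.03 m or angle between beaker's own z axis and vertical above 0.5 rad)).
It also fails if it takes over 104 s, if anything falls off the work surface, if the arm or the gripper's body presses on something with over 40 N, if the wrist force passes 120 N, or if a joint passes its speed limit or range.

## Working session

There is one attempt and no reset: what is moved stays moved. The work goes in short steps, Python scripts to look and compute and a tool call to move; the robot and the scene stay as the last step left them, time stands still between calls to the robot, and variables do not carry over. Pictures are saved under pics/ and viewed, and the job is handed in when it is done.

Besides the shell and the picture viewer there is one more tool, called after "Call:" in YAML: its name, and indented under it one key for each argument. step_arm: Moves the arm, as the interface text tells. Its arguments: {"type":"object","properties":{"plan":{"type":"array","items":{"type":"object","properties":{"grip":{"type":"number"},"tx":{"type":"number"},"ty":{"type":"number"},"tz":{"type":"number"},"ax":{"type":"number"},"ay":{"type":"number"},"az":{"type":"number"}}}},"newtons":{"type":"number"}},"required":["plan"]}

```bash
ls; mkdir -p pics; python3 - <<'E'
from bench import *
import cv2,numpy as np
np.set_printoptions(suppress=True,precision=4)
print(sense())
for n in ("top","side"):
    im=snapshot(n); cv2.imwrite(f"pics/{n}0.png",cv2.resize(im[:,:,::-1],None,fx=1.5,fy=1.5,interpolation=cv2.INTER_CUBIC)); cv2.imwrite(f"pics/{n}0raw.png",im[:,:,::-1])
for n in ("top","side","wrist"): print(n,camera_model(n))
E
```

```text
pics
{'time': 0.0, 'joint_pos': array([-71.6437,   7.5154,  85.3317,   0.001 ,  87.2617,  -4.8927]), 'qd': array([-0.0762, -0.0391,  0.0542,  0.0153,  0.042 , -0.0784]), 'joint_efforts': array([  0.0023, -56.9399, -50.0549,  -0.    ,   0.0151,   0.    ]), 'tool_pos': array([ 236.6864, -550.7246,  230.2181]), 'tcp_rot': array([-179.8917,   -0.0102,   23.2489]), 'ft_force': array([-0.1118, -0.096 , -0.2058]), 'wrist_torque': array([-0.0079, -0.0123, -0.006 ]), 'finger_gap': 85.08170353500765}
top {'intrinsics': array([[371.1023,   0.    , 254.1609],
       [  0.    , 371.1023, 193.61  ],
       [  0.    ,   0.    ,   1.    ]]), 'pose': array([[  -0.0267,   -0.9827,    0.1831,  276.3358],
       [  -0.9993,    0.0308,    0.0196,   80.5853],
       [  -0.0249,   -0.1824,   -0.9829, 1091.4815],
       [   0.    ,    0.    ,    0.    ,    1.    ]])}
side {'intrinsics': array([[346.8121,   0.    , 255.3058],
       [  0.    , 346.8121, 183.758 ],
       [  0.    ,   0.    ,   1.    ]]), 'pose': array([[ -0.8964,  -0.2193,   0.3852,  60.6339],
       [ -0.443 ,   0.4727,  -0.7618, 897.5572],
       [ -0.015 ,  -0.8535,  -0.5209, 586.5125],
       [  0.    ,   0.    ,   0.    ,   1.    ]])}
wrist {'intrinsics': array([[297.3186,   0.    , 256.4933],
       [  0.    , 297.3186, 193.0857],
       [  0.    ,   0.    ,   1.    ]]), 'T_tool_cam': array([[   0.0005,   -0.9652,   -0.2615,   65.1886],
       [   1.    ,    0.0007,   -0.0008,   -0.615 ],
       [   0.001 ,   -0.2615,    0.9652, -144.0216],
       [   0.    ,    0.    ,    0.    ,    1.    ]])}
```

View pics/top0.png

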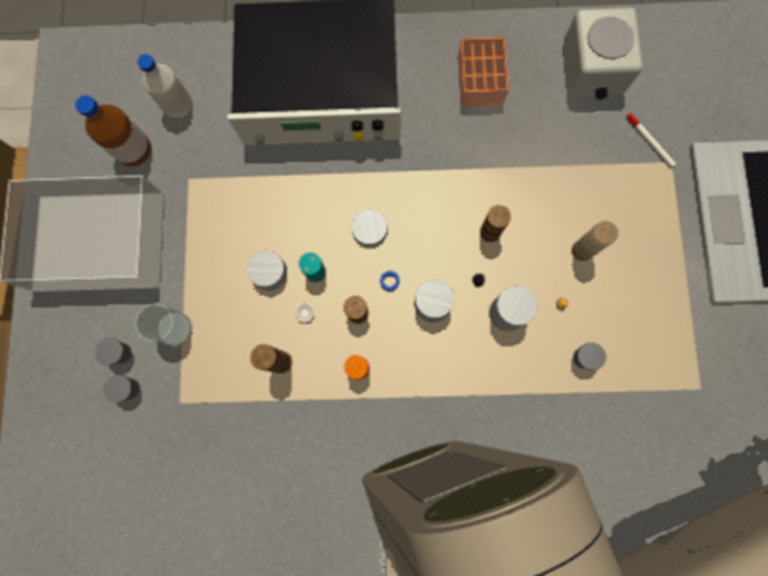

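View pics/side0.png

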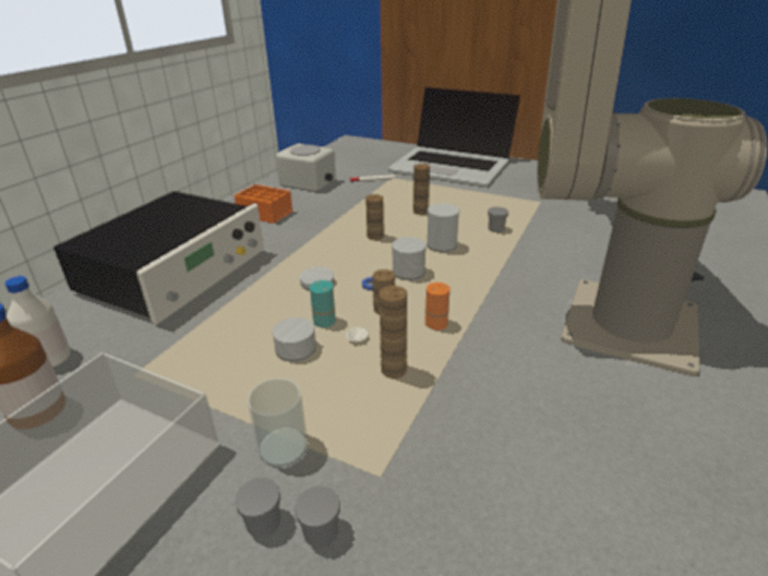

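```bash
python3 - <<'E'
import cv2
im=cv2.imread("pics/top0raw.png"); cv2.imwrite("pics/topz.png",cv2.resize(im[70:310,150:420],None,fx=2.9,fy=2.5,interpolation=cv2.INTER_CUBIC)[:600,:800])
E
```

```text
(no output)
```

View zoom.

View pics/topz.png

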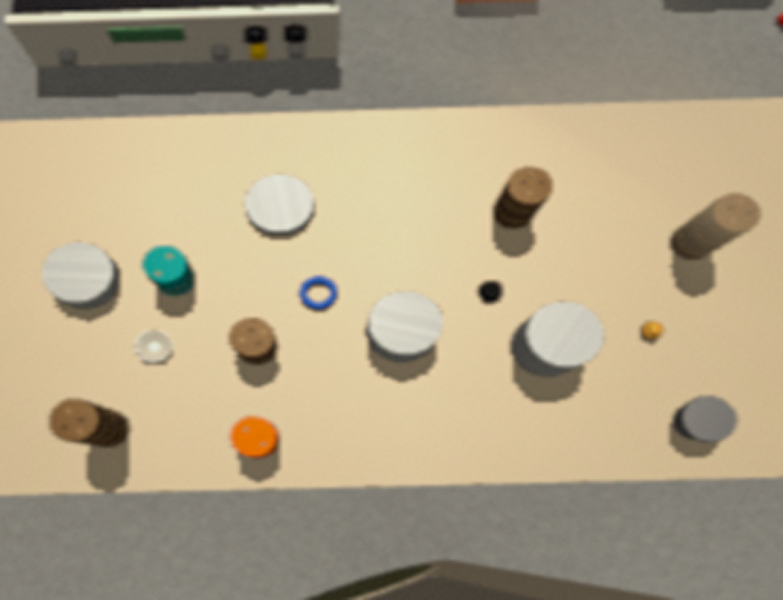

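```bash
cat > h.py <<'E'
import numpy as np,cv2
from bench import *
np.set_printoptions(suppress=True,precision=2)
def proj(name,P):
    m=camera_model(name);K=m["intrinsics"];T=np.linalg.inv(m["pose"])
    c=np.atleast_2d(P)@T[:3,:3].T+T[:3,3]; u=c@K.T; return u[:,:2]/u[:,2:]
def ray(name,px):
    m=camera_model(name);d=np.linalg.solve(m["intrinsics"],[px[0],px[1],1]);return m["pose"][:3,3],m["pose"][:3,:3]@d
def atz(name,px,z):
    o,d=ray(name,px);return o+d*(z-o[2])/d[2]
def tri(a,b):
    o1,d1=ray("top",a);o2,d2=ray("side",b)
    s=np.linalg.lstsq(np.c_[d1,-d2],o2-o1,rcond=None)[0]
    p,q=o1+s[0]*d1,o2+s[1]*d2; return (p+q)/2,np.linalg.norm(p-q)
E
python3 - <<'E'
from h import *
# tops: 1.5x pixel approx
L={"A":((499,215),(375,199)),"B":((605,231),(421,168)),"C":((263,357),(393,294)),"D":((355,305),(383,277)),
"r1":((370,226),(317,276)),"r2":((265,267),(295,334)),"r3":((435,297),(409,250)),"r4":((517,304),(443,214)),
"orange":((356,365),(437,290)),"turq":((311,262),(322,288)),"stop":((591,355),(497,212))}
for k,(a,b) in L.items():
    print(k,*tri((np.array(a)+.5)/1.5-.5,(np.array(b)+.5)/1.5-.5))
E
```

```text
A [ 595.45 -121.2    99.24] 2.55009963434164
B [ 552.7  -302.69  122.37] 0.2514762121173248
C [344.45 302.8  151.88] 1.5520358881392748
D [439.78 150.49  73.08] 1.6100945301868104
r1 [609.78 121.69  15.43] 0.1254463383644144
r2 [525.08 327.28  34.16] 5.302668957661481
r3 [453.01   0.22  53.84] 2.6718806007115554
r4 [ 431.57 -146.38   80.62] 1.0508144023409969
orange [329.95 150.88  73.94] 0.1330248702112098
turq [524.31 231.96  73.01] 1.833905251368922
stop [ 338.27 -283.17   46.52] 1.304610082849806
```

```bash
cat >> h.py <<'E'
from scipy.ndimage import map_coordinates,gaussian_filter
from scipy.optimize import minimize
OBJ={"tall":(344,303,22,155,0),"upper":(553,-303,22,130,0),"lower":(595,-121,22,105,0),"short":(440,150,22,80,0),
"r20":(610,122,36,20,0),"r45":(525,327,36,45,0),"r70":(453,0,36,70,0),"r95":(432,-146,36,95,0),"orange":(330,151,22,80,0),"turq":(524,232,22,80,0),"stop":(338,-283,26,52,0)}
def score(img,name,x,y,r,h,z0=0,pj=None):
    pj=pj or proj
    t=np.linspace(0,2*np.pi,72,endpoint=False);c=np.c_[np.cos(t),np.sin(t)]
    out=0
    def ring(rr,z): return pj(name,np.c_[x+rr*c[:,0],y+rr*c[:,1],np.full(72,z)])
    hull=cv2.convexHull(np.r_[ring(r,z0+h),ring(r,z0)].astype(np.float32))[:,0]
    d=np.r_[hull,hull[:1]];L=np.r_[0,np.cumsum(np.linalg.norm(np.diff(d,axis=0),axis=1))]
    s=np.linspace(0,L[-1],120,endpoint=False)
    for P in (np.c_[np.interp(s,L,d[:,0]),np.interp(s,L,d[:,1])],ring(r,z0+h)):
        tan=np.roll(P,-1,0)-np.roll(P,1,0);n=np.c_[tan[:,1],-tan[:,0]]/np.maximum(np.linalg.norm(tan,axis=1),1e-9)[:,None]
        a=P+n*1.0;b=P-n*1.0;g=0
        for k in range(3):
            g=g+np.abs(map_coordinates(img[:,:,k],[a[:,1],a[:,0]],order=1,mode='nearest')-map_coordinates(img[:,:,k],[b[:,1],b[:,0]],order=1,mode='nearest'))
        out+=np.minimum(g,120).mean()
    return out
def fit(img,name,x,y,r,h,z0=0,pj=None,R=12):
    img=np.stack([gaussian_filter(img[:,:,k].astype(float),.6) for k in range(3)],2)
    for step in (3,1,.4):
        best=max(((score(img,name,x+i*step,y+j*step,r,h,z0,pj),x+i*step,y+j*step) for i in range(-int(R/3),int(R/3)+1) for j in range(-int(R/3),int(R/3)+1)))
        x,y=best[1:]
    return x,y,best[0]
E
python3 - <<'E'
from h import *
T=cv2.imread("pics/top0raw.png")[:,:,::-1];S=cv2.imread("pics/side0raw.png")[:,:,::-1]
for k,o in OBJ.items():
    print(k,np.array(fit(T,"top",*o)),np.array(fit(S,"side",*o)))
E
```

```text
tall [345.   303.4  234.06] [344.4  304.   173.74]
upper [ 548.4  -300.    207.24] [ 558.4 -320.6  198.3]Traceback (most recent call last):
  File "<stdin>", line 4, in <module>
  File "h.py", line 37, in fit
    best=max(((score(img,name,x+i*step,y+j*step,r,h,z0,pj),x+i*step,y+j*step) for i in range(-int(R/3),int(R/3)+1) for j in range(-int(R/3),int(R/3)+1)))
  File "h.py", line 37, in <genexpr>
    best=max(((score(img,name,x+i*step,y+j*step,r,h,z0,pj),x+i*step,y+j*step) for i in range(-int(R/3),int(R/3)+1) for j in range(-int(R/3),int(R/3)+1)))
               ~~~~~^^^^^^^^^^^^^^^^^^^^^^^^^^^^^^^^^^^^^^
  File "h.py", line 24, in score
    hull=cv2.convexHull(np.r_[ring(r,z0+h),ring(r,z0)].astype(np.float32))[:,0]
                              ~~~~^^^^^^^^
  File "h.py", line 23, in ring
    def ring(rr,z): return pj(name,np.c_[x+rr*c[:,0],y+rr*c[:,1],np.full(72,z)])
                           ~~^^^^^^^^^^^^^^^^^^^^^^^^^^^^^^^^^^^^^^^^^^^^^^^^^^^
  File "h.py", line 5, in proj
    m=camera_model(name);K=m["intrinsics"];T=np.linalg.inv(m["pose"])
ValueError: time passes only in moves, steps and waits
```

```bash
python3 - <<'E'
from bench import *
import pickle
pickle.dump({n:camera_model(n) for n in ("top","side","wrist")},open("cam.pkl","wb"))
E
sed -i 's/^from bench import \*/from bench import *\nimport pickle;_C=pickle.load(open("cam.pkl","rb"))/; s/camera_model(name)/_C[name]/' h.py
python3 - <<'E'
from h import *
T=cv2.imread("pics/top0raw.png")[:,:,::-1];S=cv2.imread("pics/side0raw.png")[:,:,::-1]
for k,o in OBJ.items():
    print(k,np.array(fit(T,"top",*o)),np.array(fit(S,"side",*o)))
print(sense()["time"])
E
```

```text
tall [345.   303.4  234.06] [344.4  304.   173.74]
upper [ 548.4  -300.    207.24] [ 558.4 -320.6  198.3]
lower [ 594.   -120.    234.44] [ 593.   -114.6   203.58]
short [437.6  151.   233.36] [437.4  153.   151.35]
r20 [605.4  126.   134.04] [607.   125.4   96.57]
r45 [523.6  325.4  128.65] [523.   328.   125.83]
r70 [449.     4.   114.97] [450.4    4.   142.23]
r95 [ 428.   -142.    133.33] [ 430.   -141.    153.86]
orange [328.4  152.   238.94] [327.4 153.6 199.1]
turq [523.   235.   236.34] [522.   236.   183.85]
stop [ 335.6  -283.    186.21] [ 336.   -280.6   176.14]
0.1
```

```bash
python3 - <<'E'
from h import *
import bench
print([n for n in dir(bench) if not n.startswith("_")], getattr(bench,"grip_depth",None))
for k,o in (("beaker",((154,322),100)),):
    print(k,atz("top",(np.array(o[0])+.5)/1.5-.5,o[1]))
for i in range(3): print(sense()["tool_pos"])
E
```

```text
['PlanningError', 'camera_model', 'grip_depth', 'hand_in', 'sense', 'snapshot'] 18.700000000000003
beaker [416.22 514.09 100.  ]
[ 236.71 -550.78  230.32]
[ 236.71 -550.78  230.32]
[ 236.71 -550.78  230.32]
```

Call:
step_arm:
  plan:
    - {"az": 5.8,"tz": -4}
    - {"az": 5.8,"tz": -4}
    - {"az": 5.8,"tz": -4}
    - {"az": 5.8}

```text
invalid input
```

Call:
step_arm:
  plan:
    - {"grip": 8.5,"tx": 0,"ty": 0,"tz": -4,"ax": 0,"ay": 0,"az": 5.8}
    - {"grip": 8.5,"tx": 0,"ty": 0,"tz": -4,"ax": 0,"ay": 0,"az": 5.8}
    - {"grip": 8.5,"tx": 0,"ty": 0,"tz": -2,"ax": 0,"ay": 0,"az": 5.8}
    - {"grip": 8.5,"tx": 0,"ty": 0,"tz": 0,"ax": 0,"ay": 0,"az": 5.8}
  newtons: 50

```text
time: 0.43
tool_pos: [237.5, -553.1, 338.2]
tcp_rot: [179.5, -0.2, -0.2]
ft_force: [-0.5, 0.6, -0.0]
finger_gap: 84.9
```

Call:
step_arm:
  plan:
    - {"grip": 8.5,"tx": 3.1,"ty": -2.5,"tz": 0,"ax": 0,"ay": 0,"az": 0}
    - {"grip": 8.5,"tx": 3.1,"ty": -2.5,"tz": 0,"ax": 0,"ay": 0,"az": 0}
    - {"grip": 8.5,"tx": 3.1,"ty": -2.5,"tz": 0,"ax": 0,"ay": 0,"az": 0}
    - {"grip": 8.5,"tx": 3.1,"ty": -2.5,"tz": 0,"ax": 0,"ay": 0,"az": 0}
    - {"grip": 8.5,"tx": 3.1,"ty": -2.5,"tz": 0,"ax": 0,"ay": 0,"az": 0}
    - {"grip": 8.5,"tx": 3.1,"ty": -2.5,"tz": 0,"ax": 0,"ay": 0,"az": 0}
    - {"grip": 8.5,"tx": 3.1,"ty": -2.5,"tz": 0,"ax": 0,"ay": 0,"az": 0}
    - {"grip": 8.5,"tx": 3.1,"ty": -2.5,"tz": 0,"ax": 0,"ay": 0,"az": 0}

```text
time: 1.1
tool_pos: [485.8, -349.4, 330.8]
tcp_rot: [-180.0, 0.0, 0.0]
ft_force: [0.5, -1.2, 0.7]
finger_gap: 85.1
```

Call:
step_arm:
  plan:
    - {"grip": 8.5,"tx": 3.1,"ty": -2.5,"tz": 0,"ax": 0,"ay": 0,"az": 0}
    - {"grip": 8.5,"tx": 0,"ty": 0,"tz": 0,"ax": 0,"ay": 0,"az": 0}
    - {"grip": 8.5,"tx": 0,"ty": 0,"tz": 0,"ax": 0,"ay": 0,"az": 0}

```text
time: 1.35
tool_pos: [517.0, -323.9, 330.3]
tcp_rot: [-179.9, 0.1, 0.3]
ft_force: [-0.1, -0.3, 0.1]
finger_gap: 84.8
```

```bash
cat >> h.py <<'E'
from scipy.spatial.transform import Rotation as Ro
def wproj(s):
    T=np.eye(4);T[:3,:3]=Ro.from_euler("xyz",s["tcp_rot"],degrees=True).as_matrix();T[:3,3]=s["tool_pos"]
    M=np.linalg.inv(T@_C["wrist"]["T_tool_cam"]);K=_C["wrist"]["intrinsics"]
    def f(name,P):
        c=np.atleast_2d(P)@M[:3,:3].T+M[:3,3];r=np.hypot(c[:,0],c[:,1]);th=np.arctan2(r,c[:,2])
        return np.c_[K[0,2]+K[0,0]*th*c[:,0]/r,K[1,2]+K[1,1]*th*c[:,1]/r]
    return f
def wlook(tag,objs,z0=0):
    s=sense();im=snapshot("wrist");f=wproj(s);v=cv2.resize(im[:,:,::-1],None,fx=1.5,fy=1.5,interpolation=cv2.INTER_CUBIC)
    print("t",s["time"],s["tool_pos"],s["tcp_rot"],"gap",s["finger_gap"],"F",s["ft_force"])
    t=np.linspace(0,2*np.pi,60)
    for k,o in objs.items():
        x,y,q=fit(im,"w",*o,pj=f);print(k,np.array([x,y,q]))
        for z in (o[4],o[4]+o[3]):
            p=f("w",np.c_[x+o[2]*np.cos(t),y+o[2]*np.sin(t),np.full(60,z)])*1.5+.25
            cv2.polylines(v,[np.round(p).astype(int)],True,(0,255,0),1)
    cv2.imwrite(f"pics/{tag}.png",v)
E
python3 -c '
from h import *
O=dict(OBJ);wlook("w1",{k:O[k] for k in ("upper","lower","r95")})'
```

```text
t 1.35 [ 517.05 -323.94  330.34] [-179.94    0.07    0.28] gap 84.76095953492673 F [-0.11 -0.25  0.11]
upper [ 547.   -300.4   180.84]
lower [ 592.6  -117.6   221.08]
r95 [ 428.   -141.6   146.33]
```

View pics/w1.png

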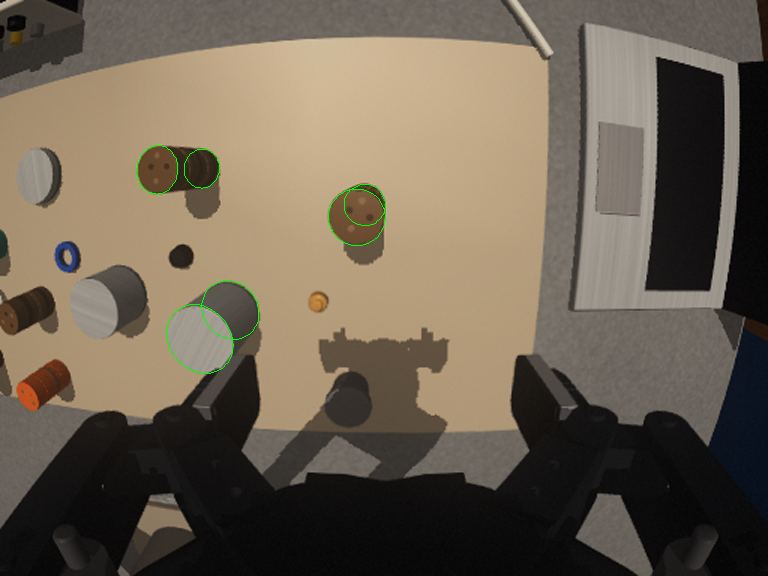

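The fitted outlines (green) sit on the upper core (355,215), the lower core (160,168) and riser_95 (205,340). All three agree with the top-camera fits to about 2 mm.

Call:
step_arm:
  plan:
    - {"grip": 8.5,"tx": 3.05,"ty": -2.36,"tz": 0,"ax": 0,"ay": 0,"az": 0}
    - {"grip": 8.5,"tx": 0,"ty": 0,"tz": 4,"ax": 0,"ay": 0,"az": 0}
    - {"grip": 8.5,"tx": 0,"ty": 0,"tz": 4,"ax": 0,"ay": 0,"az": 0}
    - {"grip": 8.5,"tx": 0,"ty": 0,"tz": 3,"ax": 0,"ay": 0,"az": 0}
    - {"grip": 8.5,"tx": 0,"ty": 0,"tz": 0,"ax": 0,"ay": 0,"az": 0}
    - {"grip": 8.5,"tx": 0,"ty": 0,"tz": 0,"ax": 0,"ay": 0,"az": 0}

```text
time: 1.9
tool_pos: [544.0, -302.8, 219.4]
tcp_rot: [-179.9, 0.2, -0.1]
ft_force: [0.1, -0.9, 1.9]
finger_gap: 84.6
```

```bash
python3 -c '
from h import *
O=dict(OBJ);wlook("w2",{k:O[k] for k in ("upper","lower","r95")})'
```

```text
t 1.9 [ 544.02 -302.75  219.45] [-179.86    0.24   -0.05] gap 84.62206634868654 F [ 0.09 -0.87  1.86]
upper [ 547.2  -300.4   221.67]
lower [ 592.4  -117.6   219.64]
r95 [ 427.   -143.4    75.46]
```

Call:
step_arm:
  plan:
    - {"grip": 8.5,"tx": 0.3,"ty": -0.2,"tz": 3,"ax": 0,"ay": 0,"az": 0}
    - {"grip": 8.5,"tx": 0,"ty": 0,"tz": 4,"ax": 0,"ay": 0,"az": 0}
    - {"grip": 8.5,"tx": 0,"ty": 0,"tz": 4,"ax": 0,"ay": 0,"az": 0}
    - {"grip": 8.5,"tx": 0,"ty": 0,"tz": 2.3,"ax": 0,"ay": 0,"az": 0}
    - {"grip": 8.5,"tx": 0,"ty": 0,"tz": 0,"ax": 0,"ay": 0,"az": 0}
    - {"grip": 8.5,"tx": 0,"ty": 0,"tz": 0,"ax": 0,"ay": 0,"az": 0}

```text
time: 2.45
tool_pos: [549.7, -301.4, 90.3]
tcp_rot: [180.0, -0.1, 0.0]
ft_force: [0.6, 0.4, 0.8]
finger_gap: 84.8
```

Call:
step_arm:
  plan:
    - {"grip": 4,"tx": 0,"ty": 0,"tz": 0,"ax": 0,"ay": 0,"az": 0}
    - {"grip": 4,"tx": 0,"ty": 0,"tz": 0,"ax": 0,"ay": 0,"az": 0}
    - {"grip": 4,"tx": 0,"ty": 0,"tz": 0,"ax": 0,"ay": 0,"az": 0}
    - {"grip": 4,"tx": 0,"ty": 0,"tz": 0,"ax": 0,"ay": 0,"az": 0}
    - {"grip": 4,"tx": 0,"ty": 0,"tz": 0,"ax": 0,"ay": 0,"az": 0}
    - {"grip": 4,"tx": 0,"ty": 0,"tz": 0,"ax": 0,"ay": 0,"az": 0}
  newtons: 40

```text
time: 2.95
tool_pos: [550.8, -301.3, 91.3]
tcp_rot: [179.9, -0.2, 0.1]
ft_force: [-0.3, 1.0, 7.4]
finger_gap: 43.2
```

Call:
step_arm:
  plan:
    - {"grip": 4,"tx": 0,"ty": 0,"tz": -1,"ax": 0,"ay": 0,"az": 0}
    - {"grip": 4,"tx": 0,"ty": 0,"tz": -3,"ax": 0,"ay": 0,"az": 0}
    - {"grip": 4,"tx": 0,"ty": 0,"tz": -3.5,"ax": 0,"ay": 0,"az": 0}
    - {"grip": 4,"tx": 0,"ty": 0,"tz": -3.5,"ax": 0,"ay": 0,"az": 0}
    - {"grip": 4,"tx": 0,"ty": 0,"tz": -3,"ax": 0,"ay": 0,"az": 0}
    - {"grip": 4,"tx": 0,"ty": 0,"tz": -1,"ax": 0,"ay": 0,"az": 0}
    - {"grip": 4,"tx": 0,"ty": 0,"tz": 0,"ax": 0,"ay": 0,"az": 0}

```text
time: 3.53
tool_pos: [550.8, -301.4, 242.8]
tcp_rot: [179.8, -0.3, 0.1]
ft_force: [0.3, 0.2, -4.8]
finger_gap: 43.3
```

```bash
python3 -c '
from h import *
wlook("w3",{"held":(548,-300,22,130,sense()["tool_pos"][2]-91)})
im=snapshot("side");cv2.imwrite("pics/s3.png",cv2.resize(im[80:280,180:400,::-1],None,fx=3,fy=3))'
```

```text
t 3.5333 [ 550.8  -301.42  242.79] [179.78  -0.34   0.05] gap 43.25380748521828 F [ 0.28  0.19 -4.8 ]
held [ 547.   -300.6   116.93]
```

View pics/w3.png

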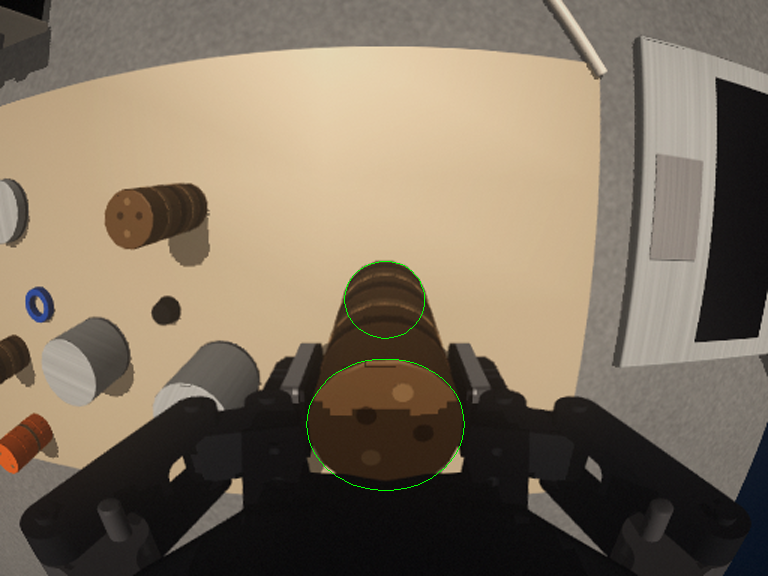

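View pics/s3.png

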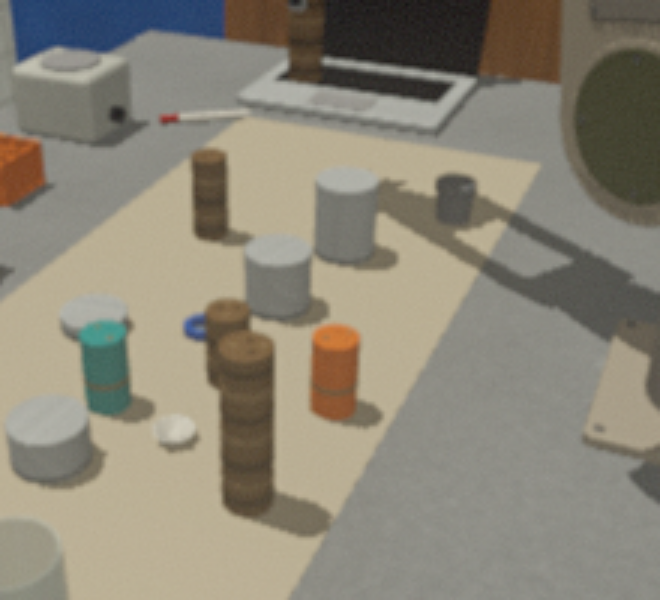

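Core held upright; its top ellipse sits at (385,425) and the offset from the TCP is about -3.5 mm in x. Carrying it to riser_45.

Call:
step_arm:
  plan:
    - {"grip": 4,"tx": -0.1,"ty": -1.5,"tz": -1,"ax": 0,"ay": 0,"az": 0}
    - {"grip": 4,"tx": -0.1,"ty": -3,"tz": -1,"ax": 0,"ay": 0,"az": 0}
    - {"grip": 4,"tx": -0.1,"ty": -3.8,"tz": 0,"ax": 0,"ay": 0,"az": 0}
    - {"grip": 4,"tx": -0.1,"ty": -3.8,"tz": 0,"ax": 0,"ay": 0,"az": 0}
    - {"grip": 4,"tx": -0.1,"ty": -3.8,"tz": 0,"ax": 0,"ay": 0,"az": 0}
    - {"grip": 4,"tx": -0.1,"ty": -3.8,"tz": 0,"ax": 0,"ay": 0,"az": 0}
    - {"grip": 4,"tx": -0.1,"ty": -3.8,"tz": 0,"ax": 0,"ay": 0,"az": 0}
    - {"grip": 4,"tx": -0.2,"ty": -3.8,"tz": 0,"ax": 0,"ay": 0,"az": 0}

```text
time: 4.3
tool_pos: [537.9, -25.5, 254.3]
tcp_rot: [-179.9, 0.3, 0.0]
ft_force: [0.8, -0.5, -4.4]
finger_gap: 43.2
```

Call:
step_arm:
  plan:
    - {"grip": 4,"tx": -0.2,"ty": -3.8,"tz": 0,"ax": 0,"ay": 0,"az": 0}
    - {"grip": 4,"tx": -0.2,"ty": -3.8,"tz": 0,"ax": 0,"ay": 0,"az": 0}
    - {"grip": 4,"tx": -0.2,"ty": -3.8,"tz": 0,"ax": 0,"ay": 0,"az": 0}
    - {"grip": 4,"tx": -0.2,"ty": -3.8,"tz": 0,"ax": 0,"ay": 0,"az": 0}
    - {"grip": 4,"tx": -0.2,"ty": -3.8,"tz": 0,"ax": 0,"ay": 0,"az": 0}
    - {"grip": 4,"tx": -0.2,"ty": -3.8,"tz": 0,"ax": 0,"ay": 0,"az": 0}
    - {"grip": 4,"tx": -0.2,"ty": -3,"tz": 0,"ax": 0,"ay": 0,"az": 0}
    - {"grip": 4,"tx": -0.2,"ty": -1.5,"tz": 0,"ax": 0,"ay": 0,"az": 0}

```text
time: 4.97
tool_pos: [521.2, 248.8, 254.0]
tcp_rot: [180.0, 0.4, 0.2]
ft_force: [0.0, 0.4, -4.9]
finger_gap: 43.2
```

```bash
python3 -c '
from h import *
s=sense()["tool_pos"]
wlook("w4",{"held":(s[0]-3.5,s[1],22,130,s[2]-91),"r45":OBJ["r45"],"r20":OBJ["r20"],"tall":OBJ["tall"],"short":OBJ["short"]})'
```

```text
t 4.9667 [521.18 248.81 254.01] [179.96   0.35   0.21] gap 43.179348389458056 F [ 0.03  0.38 -4.93]
held [517.68 249.81  99.1 ]
r45 [523.   327.6  152.81]
r20 [608.   125.   141.26]
tall [358.6  300.    12.38]
short [436.   150.6  166.21]
```

View pics/w4.png

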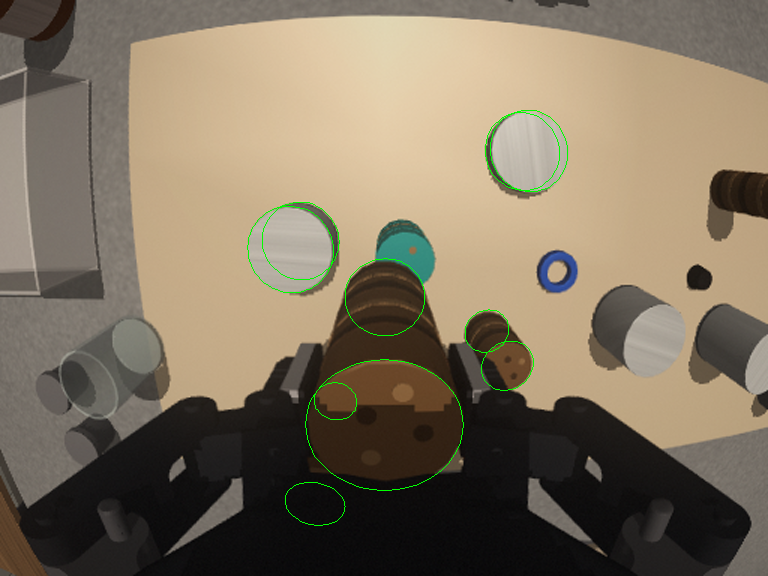

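Call:
step_arm:
  plan:
    - {"grip": 4,"tx": 0.5,"ty": -3,"tz": 0,"ax": 0,"ay": 0,"az": 0}
    - {"grip": 4,"tx": 0,"ty": -3.2,"tz": 0,"ax": 0,"ay": 0,"az": 0}
    - {"grip": 4,"tx": 0,"ty": -1.5,"tz": 2,"ax": 0,"ay": 0,"az": 0}
    - {"grip": 4,"tx": 0,"ty": 0,"tz": 3.5,"ax": 0,"ay": 0,"az": 0}
    - {"grip": 4,"tx": 0,"ty": 0,"tz": 3.5,"ax": 0,"ay": 0,"az": 0}
    - {"grip": 4,"tx": 0,"ty": 0,"tz": 1.5,"ax": 0,"ay": 0,"az": 0}
    - {"grip": 4,"tx": 0,"ty": 0,"tz": 0,"ax": 0,"ay": 0,"az": 0}
    - {"grip": 4,"tx": 0,"ty": 0,"tz": 0,"ax": 0,"ay": 0,"az": 0}

```text
time: 5.68
tool_pos: [526.4, 321.2, 149.4]
tcp_rot: [179.8, 0.4, 0.0]
ft_force: [0.2, -0.1, -4.1]
finger_gap: 42.9
```

```bash
python3 -c '
from h import *
s=sense()["tool_pos"]
wlook("w5",{"held":(s[0]-3.5,s[1],22,130,s[2]-91),"r20":OBJ["r20"]})'
```

```text
t 5.6833 [526.37 321.25 149.43] [179.81   0.36   0.04] gap 42.90033167052822 F [ 0.17 -0.06 -4.11]
held [522.87 322.25 114.34]
r20 [607.8  124.   145.43]
```

View pics/w5.png

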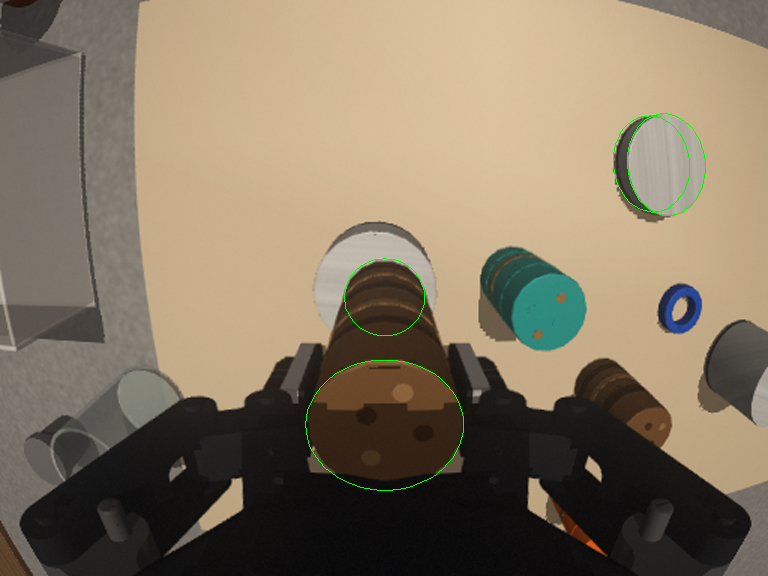

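Call:
step_arm:
  plan:
    - {"grip": 4,"tx": 0.05,"ty": -0.5,"tz": 0,"ax": 0,"ay": 0,"az": 0}
    - {"grip": 4,"tx": 0,"ty": 0,"tz": 0.5,"ax": 0,"ay": 0,"az": 0}
    - {"grip": 4,"tx": 0,"ty": 0,"tz": 0.4,"ax": 0,"ay": 0,"az": 0}
    - {"grip": 4,"tx": 0,"ty": 0,"tz": 0,"ax": 0,"ay": 0,"az": 0}
    - {"grip": 4,"tx": 0,"ty": 0,"tz": 0,"ax": 0,"ay": 0,"az": 0}

```text
time: 6.15
tool_pos: [529.0, 327.5, 144.3]
tcp_rot: [180.0, 0.0, 0.1]
ft_force: [0.1, -0.8, -4.0]
finger_gap: 43.2
```

Call:
step_arm:
  plan:
    - {"grip": 4,"tx": 0,"ty": 0,"tz": 0.2,"ax": 0,"ay": 0,"az": 0}
    - {"grip": 4,"tx": 0,"ty": 0,"tz": 0,"ax": 0,"ay": 0,"az": 0}
    - {"grip": 4,"tx": 0,"ty": 0,"tz": 0,"ax": 0,"ay": 0,"az": 0}

```text
time: 6.4
tool_pos: [529.1, 327.5, 142.3]
tcp_rot: [180.0, 0.0, 0.0]
ft_force: [-0.7, -0.4, -4.0]
finger_gap: 42.8
```

Call:
step_arm:
  plan:
    - {"grip": 4,"tx": -0.1,"ty": 0,"tz": 0.3,"ax": 0,"ay": 0,"az": 0}
    - {"grip": 4,"tx": 0,"ty": 0,"tz": 0,"ax": 0,"ay": 0,"az": 0}
    - {"grip": 4,"tx": 0,"ty": 0,"tz": 0,"ax": 0,"ay": 0,"az": 0}

```text
time: 6.65
tool_pos: [527.8, 327.5, 138.9]
tcp_rot: [180.0, 0.0, 0.1]
ft_force: [0.2, -0.0, -4.9]
finger_gap: 42.5
```

Call:
step_arm:
  plan:
    - {"grip": 4,"tx": 0,"ty": 0,"tz": 0.15,"ax": 0,"ay": 0,"az": 0}
    - {"grip": 4,"tx": 0,"ty": 0,"tz": 0,"ax": 0,"ay": 0,"az": 0}
    - {"grip": 4,"tx": 0,"ty": 0,"tz": 0,"ax": 0,"ay": 0,"az": 0}

```text
time: 6.9
tool_pos: [528.0, 327.6, 137.6]
tcp_rot: [180.0, 0.0, 0.1]
ft_force: [0.0, -0.3, -4.6]
finger_gap: 43.2
```

Call:
step_arm:
  plan:
    - {"grip": 4,"tx": 0,"ty": 0,"tz": 0.15,"ax": 0,"ay": 0,"az": 0}
    - {"grip": 4,"tx": 0,"ty": 0,"tz": 0,"ax": 0,"ay": 0,"az": 0}
    - {"grip": 4,"tx": 0,"ty": 0,"tz": 0,"ax": 0,"ay": 0,"az": 0}

```text
time: 7.15
tool_pos: [528.2, 327.7, 136.5]
tcp_rot: [-180.0, -0.0, 0.0]
ft_force: [0.2, 0.4, -3.6]
finger_gap: 42.7
```

Call:
step_arm:
  plan:
    - {"grip": 4,"tx": 0,"ty": 0,"tz": 0.1,"ax": 0,"ay": 0,"az": 0}
    - {"grip": 4,"tx": 0,"ty": 0,"tz": 0,"ax": 0,"ay": 0,"az": 0}
    - {"grip": 4,"tx": 0,"ty": 0,"tz": 0,"ax": 0,"ay": 0,"az": 0}

```text
time: 7.4
tool_pos: [528.5, 327.8, 136.4]
tcp_rot: [-180.0, -0.1, 0.1]
ft_force: [-1.8, -1.9, 4.6]
finger_gap: 43.4
```

Call:
step_arm:
  plan:
    - {"grip": 4,"tx": 0,"ty": 0,"tz": 0.1,"ax": 0,"ay": 0,"az": 0}
    - {"grip": 4,"tx": 0,"ty": 0,"tz": 0,"ax": 0,"ay": 0,"az": 0}
    - {"grip": 4,"tx": 0,"ty": 0,"tz": 0,"ax": 0,"ay": 0,"az": 0}

```text
time: 7.65
tool_pos: [528.8, 327.9, 136.4]
tcp_rot: [-180.0, -0.1, 0.1]
ft_force: [-4.0, -1.7, 11.2]
finger_gap: 42.9
```

Contact at the expected TCP height of about 136. Opening the gripper and looking.

Call:
step_arm:
  plan:
    - {"grip": 5.5,"tx": 0,"ty": 0,"tz": 0,"ax": 0,"ay": 0,"az": 0}
    - {"grip": 6.5,"tx": 0,"ty": 0,"tz": 0,"ax": 0,"ay": 0,"az": 0}
    - {"grip": 8.5,"tx": 0,"ty": 0,"tz": 0,"ax": 0,"ay": 0,"az": 0}
    - {"grip": 8.5,"tx": 0,"ty": 0,"tz": 0,"ax": 0,"ay": 0,"az": 0}
    - {"grip": 8.5,"tx": 0,"ty": 0,"tz": 0,"ax": 0,"ay": 0,"az": 0}
    - {"grip": 8.5,"tx": 0,"ty": 0,"tz": 0,"ax": 0,"ay": 0,"az": 0}

```text
time: 8.15
tool_pos: [528.0, 327.6, 134.1]
tcp_rot: [180.0, 0.0, 0.1]
ft_force: [0.6, -0.2, 0.3]
finger_gap: 84.8
```

Call:
step_arm:
  plan:
    - {"grip": 8.5,"tx": 0,"ty": 0,"tz": -3,"ax": 0,"ay": 0,"az": 0}
    - {"grip": 8.5,"tx": 0,"ty": 0,"tz": -4,"ax": 0,"ay": 0,"az": 0}
    - {"grip": 8.5,"tx": 0,"ty": 0,"tz": -4,"ax": 0,"ay": 0,"az": 0}
    - {"grip": 8.5,"tx": -3,"ty": 0,"tz": -2,"ax": 0,"ay": 0,"az": 0}
    - {"grip": 8.5,"tx": -4,"ty": 0,"tz": 0,"ax": 0,"ay": 0,"az": 0}
    - {"grip": 8.5,"tx": -3,"ty": 0,"tz": 0,"ax": 0,"ay": 0,"az": 0}
    - {"grip": 8.5,"tx": 0,"ty": 0,"tz": 0,"ax": 0,"ay": 0,"az": 0}
    - {"grip": 8.5,"tx": 0,"ty": 0,"tz": 0,"ax": 0,"ay": 0,"az": 0}

```text
time: 8.82
tool_pos: [426.9, 327.7, 264.6]
tcp_rot: [-180.0, -0.0, 0.1]
ft_force: [0.5, -0.4, -0.1]
finger_gap: 84.9
```

```bash
python3 -c '
from h import *
s=sense()["tool_pos"]
wlook("w6",{"upper":(523,327,22,130,45),"r45":OBJ["r45"],"tall":OBJ["tall"],"short":OBJ["short"],"r20":OBJ["r20"]})'
```

```text
t 8.8167 [426.94 327.75 264.64] [-179.98   -0.04    0.14] gap 84.92057918431628 F [ 0.53 -0.42 -0.07]
upper [526.   329.4  229.84]
r45 [523.   327.    78.58]
tall [343.   303.4  144.22]
short [435.   151.   225.74]
r20 [607.4 124.6 143.6]
```

View pics/w6.png

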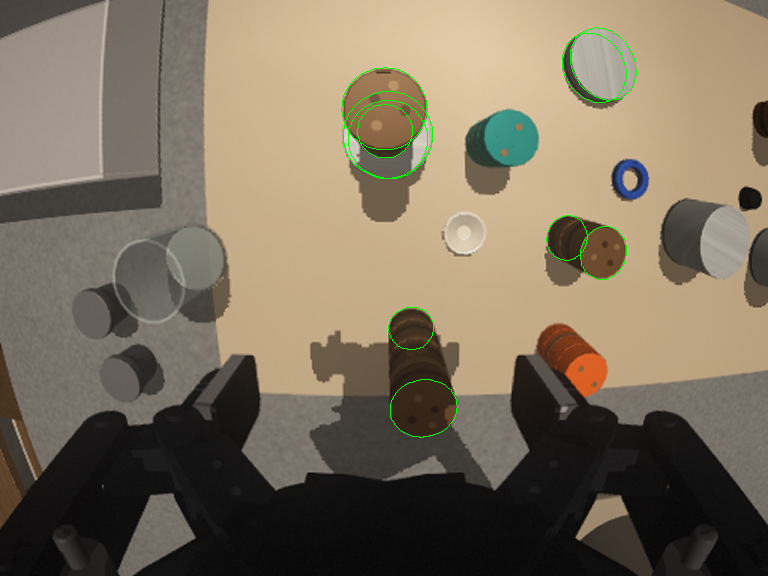

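Call:
step_arm:
  plan:
    - {"grip": 8.5,"tx": -3,"ty": 0.9,"tz": 0,"ax": 0,"ay": 0,"az": 0}
    - {"grip": 8.5,"tx": -3.3,"ty": 1,"tz": 0,"ax": 0,"ay": 0,"az": 0}
    - {"grip": 8.5,"tx": -2,"ty": 0.5,"tz": 0,"ax": 0,"ay": 0,"az": 0}
    - {"grip": 8.5,"tx": 0,"ty": 0,"tz": 3,"ax": 0,"ay": 0,"az": 0}
    - {"grip": 8.5,"tx": 0,"ty": 0,"tz": 2,"ax": 0,"ay": 0,"az": 0}
    - {"grip": 8.5,"tx": 0,"ty": 0,"tz": 0,"ax": 0,"ay": 0,"az": 0}
    - {"grip": 8.5,"tx": 0,"ty": 0,"tz": 0,"ax": 0,"ay": 0,"az": 0}

```text
time: 9.45
tool_pos: [345.2, 302.9, 213.5]
tcp_rot: [179.9, 0.1, 0.0]
ft_force: [0.0, -0.2, 1.2]
finger_gap: 85.1
```

```bash
python3 -c '
from h import *
wlook("w7",{"tall":OBJ["tall"],"short":OBJ["short"]})'
```

```text
t 9.45 [345.15 302.87 213.52] [179.9    0.12   0.01] gap 85.1419726198705 F [ 0.03 -0.21  1.21]
tall [342.6  303.4  177.64]
short [435.6  150.6  229.33]
```

View pics/w7.png

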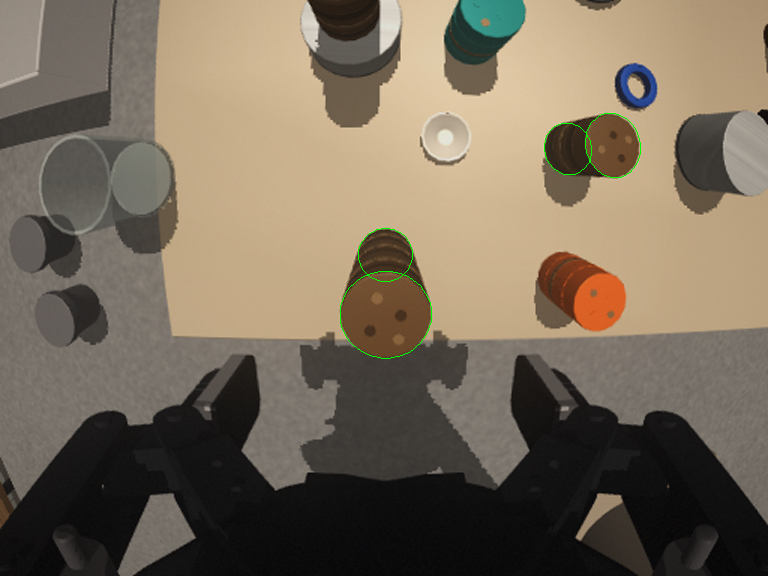

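Tall core centred between the fingers (386,310), with its outline matched. Descending to grip.

Call:
step_arm:
  plan:
    - {"grip": 8.5,"tx": -0.2,"ty": 0,"tz": 2,"ax": 0,"ay": 0,"az": 0}
    - {"grip": 8.5,"tx": 0,"ty": 0,"tz": 3.5,"ax": 0,"ay": 0,"az": 0}
    - {"grip": 8.5,"tx": 0,"ty": 0,"tz": 3.5,"ax": 0,"ay": 0,"az": 0}
    - {"grip": 8.5,"tx": 0,"ty": 0,"tz": 1,"ax": 0,"ay": 0,"az": 0}
    - {"grip": 8.5,"tx": 0,"ty": 0,"tz": 0,"ax": 0,"ay": 0,"az": 0}
    - {"grip": 8.5,"tx": 0,"ty": 0,"tz": 0,"ax": 0,"ay": 0,"az": 0}

```text
time: 10.0
tool_pos: [344.0, 303.9, 115.9]
tcp_rot: [-180.0, -0.0, 0.0]
ft_force: [0.9, -0.5, 0.8]
finger_gap: 85.0
```

Call:
step_arm:
  plan:
    - {"grip": 4,"tx": 0,"ty": 0,"tz": 0,"ax": 0,"ay": 0,"az": 0}
    - {"grip": 4,"tx": 0,"ty": 0,"tz": 0,"ax": 0,"ay": 0,"az": 0}
    - {"grip": 4,"tx": 0,"ty": 0,"tz": 0,"ax": 0,"ay": 0,"az": 0}
    - {"grip": 4,"tx": 0,"ty": 0,"tz": 0,"ax": 0,"ay": 0,"az": 0}
    - {"grip": 4,"tx": 0,"ty": 0,"tz": 0,"ax": 0,"ay": 0,"az": 0}
    - {"grip": 4,"tx": 0,"ty": 0,"tz": 0,"ax": 0,"ay": 0,"az": 0}

```text
time: 10.5
tool_pos: [344.2, 303.9, 116.2]
tcp_rot: [-179.9, -0.2, 0.1]
ft_force: [0.0, -2.0, 6.6]
finger_gap: 43.3
```

Call:
step_arm:
  plan:
    - {"grip": 4,"tx": 0,"ty": 0,"tz": -1,"ax": 0,"ay": 0,"az": 0}
    - {"grip": 4,"tx": 0,"ty": 0,"tz": -3,"ax": 0,"ay": 0,"az": 0}
    - {"grip": 4,"tx": 0,"ty": 0,"tz": -3.5,"ax": 0,"ay": 0,"az": 0}
    - {"grip": 4,"tx": 0,"ty": 0,"tz": -3.5,"ax": 0,"ay": 0,"az": 0}
    - {"grip": 4,"tx": 0,"ty": 0,"tz": -2,"ax": 0,"ay": 0,"az": 0}
    - {"grip": 4,"tx": 0,"ty": 0,"tz": -1,"ax": 0,"ay": 0,"az": 0}
    - {"grip": 4,"tx": 0,"ty": 0,"tz": 0,"ax": 0,"ay": 0,"az": 0}

```text
time: 11.08
tool_pos: [344.1, 304.2, 257.3]
tcp_rot: [-179.8, -0.2, 0.1]
ft_force: [0.8, 0.2, -4.4]
finger_gap: 43.0
```

```bash
python3 -c '
from h import *
s=sense()["tool_pos"]
wlook("w8",{"held":(s[0]-2,s[1],22,155,s[2]-115),"short":OBJ["short"]})'
```

```text
t 11.0833 [344.08 304.17 257.3 ] [-179.84   -0.22    0.06] gap 43.04330798019699 F [ 0.82  0.24 -4.39]
held [342.08 304.77 114.17]
short [435.6  150.6  233.07]
```

View pics/w8.png

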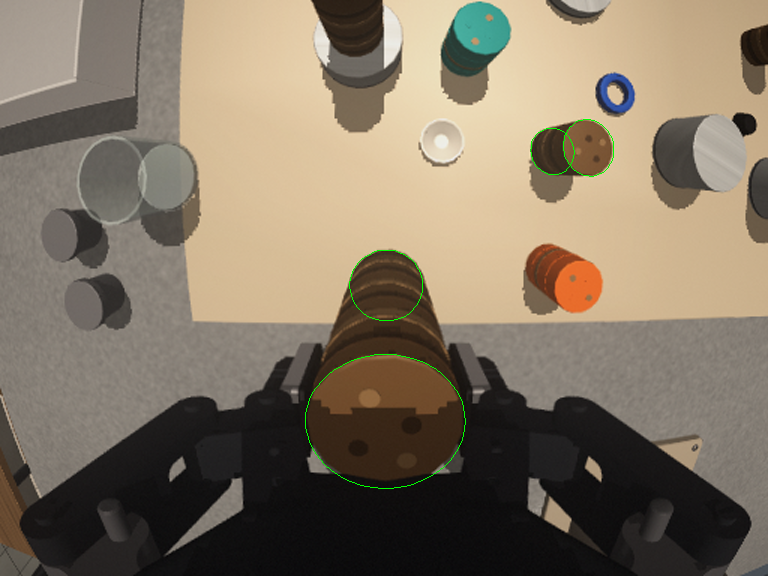

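Tall core held upright (386,420). Carrying it to riser_20.

Call:
step_arm:
  plan:
    - {"grip": 4,"tx": 1.2,"ty": 0.9,"tz": 0,"ax": 0,"ay": 0,"az": 0}
    - {"grip": 4,"tx": 2.4,"ty": 1.7,"tz": 0,"ax": 0,"ay": 0,"az": 0}
    - {"grip": 4,"tx": 3.1,"ty": 2.1,"tz": 0,"ax": 0,"ay": 0,"az": 0}
    - {"grip": 4,"tx": 3.1,"ty": 2.1,"tz": 0,"ax": 0,"ay": 0,"az": 0}
    - {"grip": 4,"tx": 3.1,"ty": 2.1,"tz": 0,"ax": 0,"ay": 0,"az": 0}
    - {"grip": 4,"tx": 3.1,"ty": 2.1,"tz": 0,"ax": 0,"ay": 0,"az": 0}
    - {"grip": 4,"tx": 3.1,"ty": 2.1,"tz": 0,"ax": 0,"ay": 0,"az": 0}
    - {"grip": 4,"tx": 3.1,"ty": 2.1,"tz": 0,"ax": 0,"ay": 0,"az": 0}

```text
time: 11.8
tool_pos: [565.1, 150.0, 250.7]
tcp_rot: [180.0, 0.3, 0.0]
ft_force: [0.2, 0.6, -4.1]
finger_gap: 43.0
```

Call:
step_arm:
  plan:
    - {"grip": 4,"tx": 2.4,"ty": 1.7,"tz": 0,"ax": 0,"ay": 0,"az": 0}
    - {"grip": 4,"tx": 1.5,"ty": 1.0,"tz": 0,"ax": 0,"ay": 0,"az": 0}
    - {"grip": 4,"tx": 0,"ty": 0,"tz": 2,"ax": 0,"ay": 0,"az": 0}
    - {"grip": 4,"tx": 0,"ty": 0,"tz": 3,"ax": 0,"ay": 0,"az": 0}
    - {"grip": 4,"tx": 0,"ty": 0,"tz": 3,"ax": 0,"ay": 0,"az": 0}
    - {"grip": 4,"tx": 0,"ty": 0,"tz": 1.5,"ax": 0,"ay": 0,"az": 0}
    - {"grip": 4,"tx": 0,"ty": 0,"tz": 0,"ax": 0,"ay": 0,"az": 0}
    - {"grip": 4,"tx": 0,"ty": 0,"tz": 0,"ax": 0,"ay": 0,"az": 0}

```text
time: 12.47
tool_pos: [601.9, 124.4, 155.7]
tcp_rot: [180.0, 0.4, 0.0]
ft_force: [0.1, -0.4, -3.5]
finger_gap: 43.1
```

```bash
python3 -c '
from h import *
s=sense()["tool_pos"]
wlook("w9",{"held":(s[0]-2,s[1],22,155,s[2]-115),"r20":OBJ["r20"],"lower":OBJ["lower"],"r45":OBJ["r45"]})'
```

```text
t 12.4667 [601.87 124.37 155.72] [179.96   0.38   0.05] gap 43.071502665407806 F [ 0.09 -0.38 -3.45]
held [600.27 124.77 100.17]
r20 [605.4  124.4  113.24]
lower [ 592.   -120.4   145.65]
r45 [521.4  328.2  157.47]
```

View pics/w9.png

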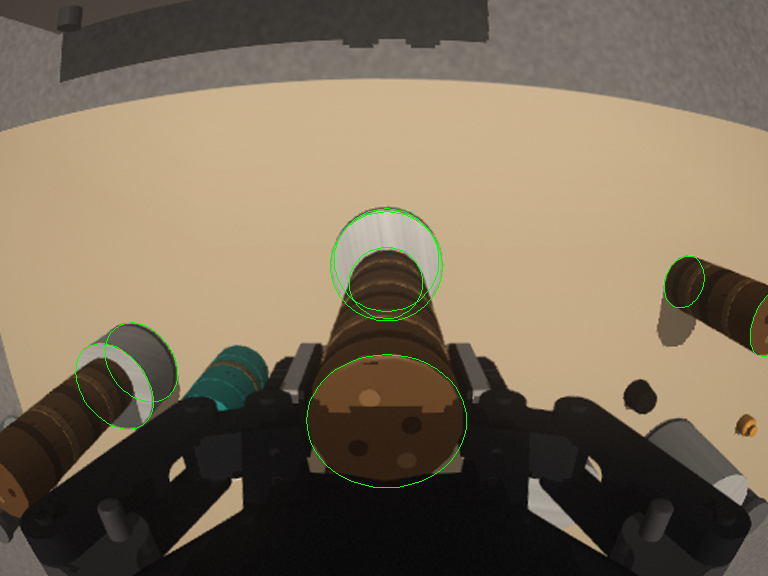

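Call:
step_arm:
  plan:
    - {"grip": 4,"tx": 0.3,"ty": 0,"tz": 0,"ax": 0,"ay": 0,"az": 0}
    - {"grip": 4,"tx": 0.3,"ty": 0,"tz": 0.5,"ax": 0,"ay": 0,"az": 0}
    - {"grip": 4,"tx": 0,"ty": 0,"tz": 0.5,"ax": 0,"ay": 0,"az": 0}
    - {"grip": 4,"tx": 0,"ty": 0,"tz": 0.5,"ax": 0,"ay": 0,"az": 0}
    - {"grip": 4,"tx": 0,"ty": 0,"tz": 0,"ax": 0,"ay": 0,"az": 0}
    - {"grip": 4,"tx": 0,"ty": 0,"tz": 0,"ax": 0,"ay": 0,"az": 0}

```text
time: 13.02
tool_pos: [609.8, 124.6, 143.6]
tcp_rot: [180.0, 0.1, 0.0]
ft_force: [0.4, 0.1, -4.3]
finger_gap: 43.3
```

Call:
step_arm:
  plan:
    - {"grip": 4,"tx": 0,"ty": 0,"tz": 0.2,"ax": 0,"ay": 0,"az": 0}
    - {"grip": 4,"tx": 0,"ty": 0,"tz": 0,"ax": 0,"ay": 0,"az": 0}
    - {"grip": 4,"tx": 0,"ty": 0,"tz": 0,"ax": 0,"ay": 0,"az": 0}

```text
time: 13.27
tool_pos: [610.3, 124.7, 142.3]
tcp_rot: [-180.0, -0.0, 0.1]
ft_force: [0.2, -0.9, -4.8]
finger_gap: 42.8
```

Call:
step_arm:
  plan:
    - {"grip": 4,"tx": 0,"ty": 0,"tz": 0.15,"ax": 0,"ay": 0,"az": 0}
    - {"grip": 4,"tx": 0,"ty": 0,"tz": 0,"ax": 0,"ay": 0,"az": 0}
    - {"grip": 4,"tx": 0,"ty": 0,"tz": 0,"ax": 0,"ay": 0,"az": 0}

```text
time: 13.52
tool_pos: [610.2, 124.7, 140.7]
tcp_rot: [-180.0, 0.0, 0.0]
ft_force: [-0.0, 0.1, -3.9]
finger_gap: 43.3
```

Call:
step_arm:
  plan:
    - {"grip": 4,"tx": -0.15,"ty": 0,"tz": 0.25,"ax": 0,"ay": 0,"az": 0}
    - {"grip": 4,"tx": 0,"ty": 0,"tz": 0,"ax": 0,"ay": 0,"az": 0}
    - {"grip": 4,"tx": 0,"ty": 0,"tz": 0,"ax": 0,"ay": 0,"az": 0}

```text
time: 13.77
tool_pos: [608.5, 124.7, 138.0]
tcp_rot: [180.0, 0.0, 0.1]
ft_force: [0.4, -0.5, -3.8]
finger_gap: 43.0
```

Call:
step_arm:
  plan:
    - {"grip": 4,"tx": 0,"ty": 0,"tz": 0.1,"ax": 0,"ay": 0,"az": 0}
    - {"grip": 4,"tx": 0,"ty": 0,"tz": 0,"ax": 0,"ay": 0,"az": 0}
    - {"grip": 4,"tx": 0,"ty": 0,"tz": 0,"ax": 0,"ay": 0,"az": 0}

```text
time: 14.02
tool_pos: [608.7, 124.7, 137.2]
tcp_rot: [180.0, 0.0, 0.1]
ft_force: [-1.1, -0.0, -4.6]
finger_gap: 43.1
```

Call:
step_arm:
  plan:
    - {"grip": 4,"tx": 0,"ty": 0,"tz": 0.1,"ax": 0,"ay": 0,"az": 0}
    - {"grip": 4,"tx": 0,"ty": 0,"tz": 0,"ax": 0,"ay": 0,"az": 0}
    - {"grip": 4,"tx": 0,"ty": 0,"tz": 0,"ax": 0,"ay": 0,"az": 0}

```text
time: 14.27
tool_pos: [608.8, 124.7, 136.4]
tcp_rot: [-180.0, -0.0, 0.0]
ft_force: [0.6, 0.7, -3.0]
finger_gap: 43.3
```

Call:
step_arm:
  plan:
    - {"grip": 4,"tx": 0,"ty": 0,"tz": 0.1,"ax": 0,"ay": 0,"az": 0}
    - {"grip": 4,"tx": 0,"ty": 0,"tz": 0,"ax": 0,"ay": 0,"az": 0}
    - {"grip": 4,"tx": 0,"ty": 0,"tz": 0,"ax": 0,"ay": 0,"az": 0}

```text
time: 14.52
tool_pos: [609.3, 124.6, 136.3]
tcp_rot: [-180.0, -0.1, 0.0]
ft_force: [-2.1, -1.3, 4.7]
finger_gap: 43.2
```

Call:
step_arm:
  plan:
    - {"grip": 4,"tx": 0,"ty": 0,"tz": 0.05,"ax": 0,"ay": 0,"az": 0}
    - {"grip": 4,"tx": 0,"ty": 0,"tz": 0,"ax": 0,"ay": 0,"az": 0}
    - {"grip": 4,"tx": 0,"ty": 0,"tz": 0,"ax": 0,"ay": 0,"az": 0}

```text
time: 14.77
tool_pos: [609.5, 124.7, 136.3]
tcp_rot: [-180.0, -0.1, 0.0]
ft_force: [-2.2, -1.1, 7.8]
finger_gap: 42.9
```

Call:
step_arm:
  plan:
    - {"grip": 5.5,"tx": 0,"ty": 0,"tz": 0,"ax": 0,"ay": 0,"az": 0}
    - {"grip": 6.5,"tx": 0,"ty": 0,"tz": 0,"ax": 0,"ay": 0,"az": 0}
    - {"grip": 8.5,"tx": 0,"ty": 0,"tz": 0,"ax": 0,"ay": 0,"az": 0}
    - {"grip": 8.5,"tx": 0,"ty": 0,"tz": 0,"ax": 0,"ay": 0,"az": 0}
    - {"grip": 8.5,"tx": 0,"ty": 0,"tz": 0,"ax": 0,"ay": 0,"az": 0}
    - {"grip": 8.5,"tx": 0,"ty": 0,"tz": 0,"ax": 0,"ay": 0,"az": 0}

```text
time: 15.27
tool_pos: [608.7, 124.7, 134.6]
tcp_rot: [180.0, 0.0, 0.1]
ft_force: [0.5, 0.4, -0.6]
finger_gap: 85.3
```

Call:
step_arm:
  plan:
    - {"grip": 8.5,"tx": 0,"ty": 0,"tz": -3,"ax": 0,"ay": 0,"az": 0}
    - {"grip": 8.5,"tx": 0,"ty": 0,"tz": -4,"ax": 0,"ay": 0,"az": 0}
    - {"grip": 8.5,"tx": 0,"ty": 0,"tz": -4,"ax": 0,"ay": 0,"az": 0}
    - {"grip": 8.5,"tx": -1,"ty": 3,"tz": -1,"ax": 0,"ay": 0,"az": 0}
    - {"grip": 8.5,"tx": -2,"ty": 3.5,"tz": 0,"ax": 0,"ay": 0,"az": 0}
    - {"grip": 8.5,"tx": -2,"ty": 3.5,"tz": 0,"ax": 0,"ay": 0,"az": 0}
    - {"grip": 8.5,"tx": -1,"ty": 3.5,"tz": 0,"ax": 0,"ay": 0,"az": 0}
    - {"grip": 8.5,"tx": 0,"ty": 3.5,"tz": 0,"ax": 0,"ay": 0,"az": 0}

```text
time: 15.93
tool_pos: [547.3, -46.5, 255.3]
tcp_rot: [180.0, -0.0, 0.1]
ft_force: [0.3, -0.0, -0.9]
finger_gap: 85.1
```

Call:
step_arm:
  plan:
    - {"grip": 8.5,"tx": 0,"ty": 2,"tz": 0,"ax": 0,"ay": 0,"az": 0}
    - {"grip": 8.5,"tx": 0,"ty": 0,"tz": 0,"ax": 0,"ay": 0,"az": 0}
    - {"grip": 8.5,"tx": 0,"ty": 0,"tz": 0,"ax": 0,"ay": 0,"az": 0}

```text
time: 16.18
tool_pos: [548.8, -66.4, 254.8]
tcp_rot: [-180.0, -0.0, -0.1]
ft_force: [0.6, 0.8, 0.0]
finger_gap: 85.1
```

```bash
python3 -c '
from h import *
wlook("w10",{"tall":(606.5,125,22,155,20),"lower":OBJ["lower"],"r70":OBJ["r70"],"r20":OBJ["r20"],"short":OBJ["short"]})'
```

```text
t 16.1833 [548.8  -66.41 254.79] [-179.99   -0.     -0.1 ] gap 85.0577842656046 F [0.65 0.79 0.  ]
tall [607.9  125.4  220.49]
lower [ 592.   -119.    194.55]
r70 [448.6   5.  120.6]
r20 [606.   125.   129.07]
short [435.   152.6  216.53]
```

View pics/w10.png

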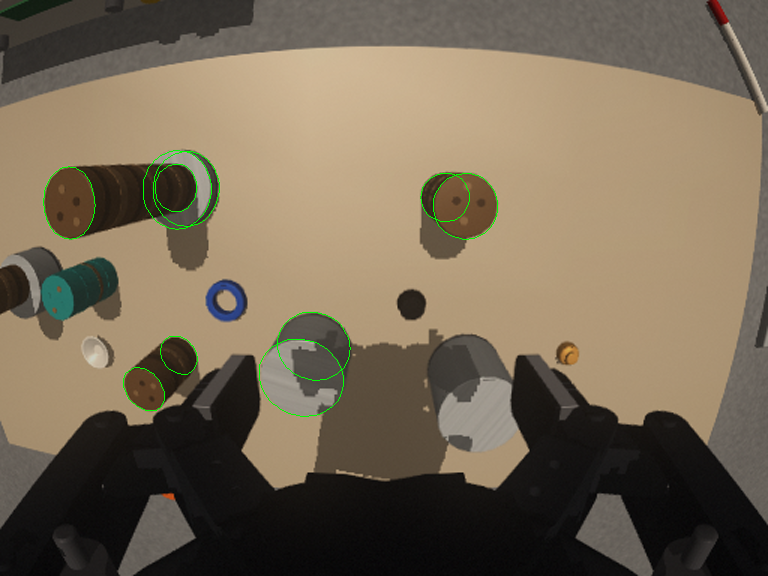

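Tall core stands on riser_20 (within 2 mm). The lower core, at (465,205) in the picture, is next.

Call:
step_arm:
  plan:
    - {"grip": 8.5,"tx": 2.1,"ty": 2.6,"tz": 0,"ax": 0,"ay": 0,"az": 0}
    - {"grip": 8.5,"tx": 2.2,"ty": 2.7,"tz": 0,"ax": 0,"ay": 0,"az": 0}
    - {"grip": 8.5,"tx": 0,"ty": 0,"tz": 3,"ax": 0,"ay": 0,"az": 0}
    - {"grip": 8.5,"tx": 0,"ty": 0,"tz": 4,"ax": 0,"ay": 0,"az": 0}
    - {"grip": 8.5,"tx": 0,"ty": 0,"tz": 2,"ax": 0,"ay": 0,"az": 0}
    - {"grip": 8.5,"tx": 0,"ty": 0,"tz": 0,"ax": 0,"ay": 0,"az": 0}
    - {"grip": 8.5,"tx": 0,"ty": 0,"tz": 0,"ax": 0,"ay": 0,"az": 0}

```text
time: 16.82
tool_pos: [591.2, -116.8, 163.5]
tcp_rot: [-179.9, 0.2, 0.1]
ft_force: [-0.1, -0.3, 1.4]
finger_gap: 84.9
```

```bash
python3 -c '
from h import *
wlook("w11",{"lower":OBJ["lower"]})'
```

```text
t 16.8167 [ 591.2  -116.76  163.52] [-179.93    0.19    0.14] gap 84.90263629060401 F [-0.13 -0.28  1.4 ]
lower [ 592.4 -119.   205.2]
```

View pics/w11.png

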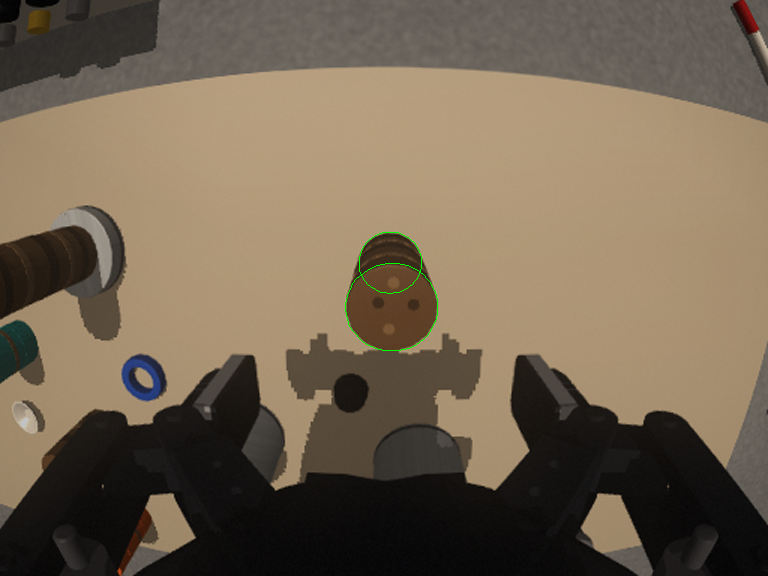

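Call:
step_arm:
  plan:
    - {"grip": 8.5,"tx": 0,"ty": 0.2,"tz": 2,"ax": 0,"ay": 0,"az": 0}
    - {"grip": 8.5,"tx": 0,"ty": 0,"tz": 3.5,"ax": 0,"ay": 0,"az": 0}
    - {"grip": 8.5,"tx": 0,"ty": 0,"tz": 3,"ax": 0,"ay": 0,"az": 0}
    - {"grip": 8.5,"tx": 0,"ty": 0,"tz": 1,"ax": 0,"ay": 0,"az": 0}
    - {"grip": 8.5,"tx": 0,"ty": 0,"tz": 0,"ax": 0,"ay": 0,"az": 0}
    - {"grip": 8.5,"tx": 0,"ty": 0,"tz": 0,"ax": 0,"ay": 0,"az": 0}

```text
time: 17.37
tool_pos: [593.3, -120.4, 72.0]
tcp_rot: [180.0, -0.1, 0.1]
ft_force: [1.0, -0.2, 0.9]
finger_gap: 84.9
```

Call:
step_arm:
  plan:
    - {"grip": 4,"tx": 0,"ty": 0,"tz": 0,"ax": 0,"ay": 0,"az": 0}
    - {"grip": 4,"tx": 0,"ty": 0,"tz": 0,"ax": 0,"ay": 0,"az": 0}
    - {"grip": 4,"tx": 0,"ty": 0,"tz": 0,"ax": 0,"ay": 0,"az": 0}
    - {"grip": 4,"tx": 0,"ty": 0,"tz": 0,"ax": 0,"ay": 0,"az": 0}
    - {"grip": 4,"tx": 0,"ty": 0,"tz": 0,"ax": 0,"ay": 0,"az": 0}
    - {"grip": 4,"tx": 0,"ty": 0,"tz": 0,"ax": 0,"ay": 0,"az": 0}

```text
time: 17.87
tool_pos: [593.3, -120.6, 71.8]
tcp_rot: [180.0, -0.2, 0.1]
ft_force: [-0.1, 1.6, 5.9]
finger_gap: 42.9
```

Call:
step_arm:
  plan:
    - {"grip": 4,"tx": 0,"ty": 0,"tz": -1,"ax": 0,"ay": 0,"az": 0}
    - {"grip": 4,"tx": 0,"ty": 0,"tz": -3,"ax": 0,"ay": 0,"az": 0}
    - {"grip": 4,"tx": 0,"ty": 0,"tz": -3.5,"ax": 0,"ay": 0,"az": 0}
    - {"grip": 4,"tx": 0,"ty": 0,"tz": -3.5,"ax": 0,"ay": 0,"az": 0}
    - {"grip": 4,"tx": 0,"ty": 0,"tz": -3,"ax": 0,"ay": 0,"az": 0}
    - {"grip": 4,"tx": 0,"ty": 0,"tz": -1,"ax": 0,"ay": 0,"az": 0}
    - {"grip": 4,"tx": 0,"ty": 0,"tz": 0,"ax": 0,"ay": 0,"az": 0}

```text
time: 18.45
tool_pos: [593.9, -121.0, 224.4]
tcp_rot: [179.9, -0.4, 0.1]
ft_force: [0.8, -0.7, -1.5]
finger_gap: 42.5
```

```bash
python3 -c '
from h import *
s=sense()["tool_pos"]
wlook("w12",{"held":(s[0]-2,s[1],22,105,s[2]-68)})'
```

```text
t 18.45 [ 593.95 -120.97  224.42] [179.88  -0.39   0.05] gap 42.46659576951559 F [ 0.85 -0.74 -1.51]
held [ 592.95 -119.97  118.09]
```

View pics/w12.png

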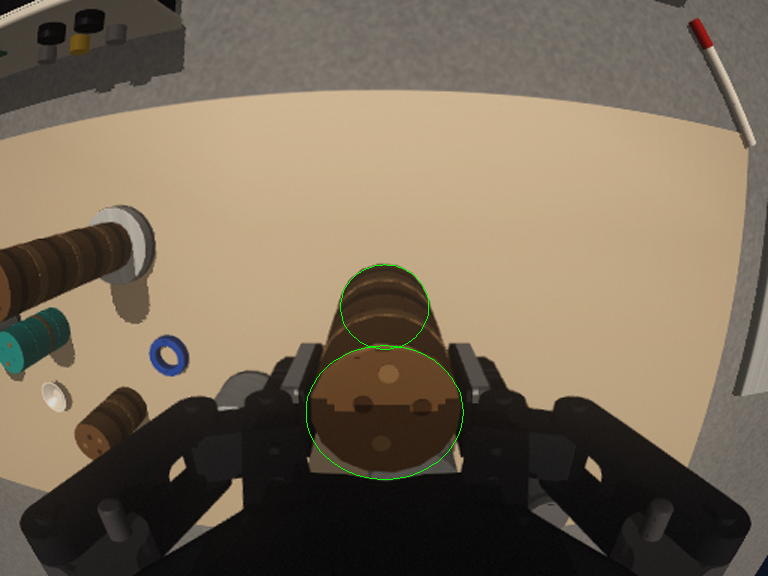

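Call:
step_arm:
  plan:
    - {"grip": 4,"tx": -1.2,"ty": -1.1,"tz": 0,"ax": 0,"ay": 0,"az": 0}
    - {"grip": 4,"tx": -2.4,"ty": -2.1,"tz": 0,"ax": 0,"ay": 0,"az": 0}
    - {"grip": 4,"tx": -2.8,"ty": -2.5,"tz": 0,"ax": 0,"ay": 0,"az": 0}
    - {"grip": 4,"tx": -2.8,"ty": -2.5,"tz": 0,"ax": 0,"ay": 0,"az": 0}
    - {"grip": 4,"tx": -2.5,"ty": -2.2,"tz": 0,"ax": 0,"ay": 0,"az": 0}
    - {"grip": 4,"tx": -1.6,"ty": -1.4,"tz": 0,"ax": 0,"ay": 0,"az": 0}
    - {"grip": 4,"tx": -0.9,"ty": -0.7,"tz": 0,"ax": 0,"ay": 0,"az": 0}
    - {"grip": 4,"tx": 0,"ty": 0,"tz": 2,"ax": 0,"ay": 0,"az": 0}

```text
time: 19.17
tool_pos: [449.0, 6.0, 200.3]
tcp_rot: [-180.0, -0.1, 0.2]
ft_force: [1.2, 0.5, -1.8]
finger_gap: 43.1
```

Call:
step_arm:
  plan:
    - {"grip": 4,"tx": 0,"ty": 0,"tz": 3,"ax": 0,"ay": 0,"az": 0}
    - {"grip": 4,"tx": 0,"ty": 0,"tz": 1.5,"ax": 0,"ay": 0,"az": 0}
    - {"grip": 4,"tx": 0,"ty": 0,"tz": 0,"ax": 0,"ay": 0,"az": 0}
    - {"grip": 4,"tx": 0,"ty": 0,"tz": 0,"ax": 0,"ay": 0,"az": 0}

```text
time: 19.5
tool_pos: [447.5, 4.8, 151.9]
tcp_rot: [-180.0, 0.4, 0.1]
ft_force: [0.7, 0.8, -2.2]
finger_gap: 43.1
```

```bash
python3 -c '
from h import *
s=sense()["tool_pos"]
wlook("w13",{"held":(s[0]-1,s[1],22,105,s[2]-72),"r70":OBJ["r70"],"short":OBJ["short"]})'
```

```text
t 19.5 [447.53   4.76 151.87] [-179.96    0.36    0.05] gap 43.14521767777054 F [ 0.71  0.77 -2.2 ]
held [446.13   5.36 159.89]
r70 [448.4   3.4 112.1]
short [434.6  152.8  225.41]
```

View pics/w13.png

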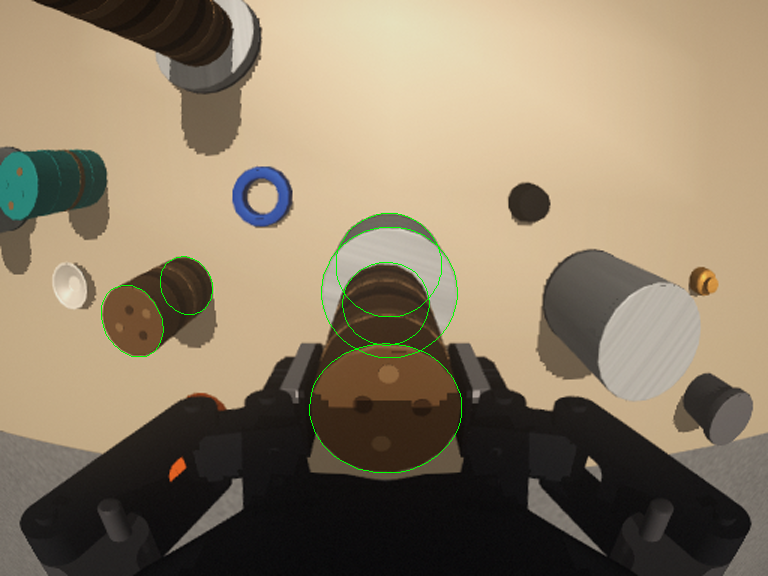

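Call:
step_arm:
  plan:
    - {"grip": 4,"tx": 0.1,"ty": 0.1,"tz": 0.4,"ax": 0,"ay": 0,"az": 0}
    - {"grip": 4,"tx": 0,"ty": 0,"tz": 0,"ax": 0,"ay": 0,"az": 0}
    - {"grip": 4,"tx": 0,"ty": 0,"tz": 0,"ax": 0,"ay": 0,"az": 0}
    - {"grip": 4,"tx": 0,"ty": 0,"tz": 0,"ax": 0,"ay": 0,"az": 0}

```text
time: 19.88
tool_pos: [451.4, 3.4, 151.5]
tcp_rot: [180.0, -0.1, 0.0]
ft_force: [-0.5, -0.3, -1.8]
finger_gap: 42.9
```

Call:
step_arm:
  plan:
    - {"grip": 4,"tx": 0,"ty": 0,"tz": 0.2,"ax": 0,"ay": 0,"az": 0}
    - {"grip": 4,"tx": 0,"ty": 0,"tz": 0,"ax": 0,"ay": 0,"az": 0}
    - {"grip": 4,"tx": 0,"ty": 0,"tz": 0,"ax": 0,"ay": 0,"az": 0}

```text
time: 20.13
tool_pos: [450.8, 3.5, 148.8]
tcp_rot: [180.0, 0.0, 0.1]
ft_force: [-0.7, 0.6, -2.8]
finger_gap: 43.0
```

Call:
step_arm:
  plan:
    - {"grip": 4,"tx": 0,"ty": 0,"tz": 0.1,"ax": 0,"ay": 0,"az": 0}
    - {"grip": 4,"tx": 0,"ty": 0,"tz": 0,"ax": 0,"ay": 0,"az": 0}
    - {"grip": 4,"tx": 0,"ty": 0,"tz": 0,"ax": 0,"ay": 0,"az": 0}

```text
time: 20.38
tool_pos: [450.8, 3.5, 147.7]
tcp_rot: [-180.0, 0.0, 0.1]
ft_force: [0.7, 0.5, -2.5]
finger_gap: 42.6
```

Call:
step_arm:
  plan:
    - {"grip": 4,"tx": 0,"ty": 0,"tz": 0.25,"ax": 0,"ay": 0,"az": 0}
    - {"grip": 4,"tx": 0,"ty": 0,"tz": 0,"ax": 0,"ay": 0,"az": 0}
    - {"grip": 4,"tx": 0,"ty": 0,"tz": 0,"ax": 0,"ay": 0,"az": 0}

```text
time: 20.63
tool_pos: [450.7, 3.6, 145.0]
tcp_rot: [-180.0, 0.0, 0.0]
ft_force: [-0.2, 0.7, -2.2]
finger_gap: 43.2
```

Call:
step_arm:
  plan:
    - {"grip": 4,"tx": 0,"ty": 0,"tz": 0.15,"ax": 0,"ay": 0,"az": 0}
    - {"grip": 4,"tx": 0,"ty": 0,"tz": 0,"ax": 0,"ay": 0,"az": 0}
    - {"grip": 4,"tx": 0,"ty": 0,"tz": 0,"ax": 0,"ay": 0,"az": 0}

```text
time: 20.88
tool_pos: [450.8, 3.5, 143.7]
tcp_rot: [-180.0, 0.0, 0.1]
ft_force: [-0.6, 0.8, -3.4]
finger_gap: 43.1
```

Call:
step_arm:
  plan:
    - {"grip": 4,"tx": 0,"ty": 0,"tz": 0.1,"ax": 0,"ay": 0,"az": 0}
    - {"grip": 4,"tx": 0,"ty": 0,"tz": 0,"ax": 0,"ay": 0,"az": 0}
    - {"grip": 4,"tx": 0,"ty": 0,"tz": 0,"ax": 0,"ay": 0,"az": 0}

```text
time: 21.13
tool_pos: [450.8, 3.5, 142.7]
tcp_rot: [-180.0, 0.0, 0.1]
ft_force: [0.2, -0.4, -3.4]
finger_gap: 43.2
```

Call:
step_arm:
  plan:
    - {"grip": 4,"tx": 0,"ty": 0,"tz": 0.1,"ax": 0,"ay": 0,"az": 0}
    - {"grip": 4,"tx": 0,"ty": 0,"tz": 0,"ax": 0,"ay": 0,"az": 0}
    - {"grip": 4,"tx": 0,"ty": 0,"tz": 0,"ax": 0,"ay": 0,"az": 0}

```text
time: 21.38
tool_pos: [451.0, 3.5, 141.9]
tcp_rot: [-180.0, -0.0, 0.1]
ft_force: [0.5, -0.7, -2.3]
finger_gap: 43.2
```

Call:
step_arm:
  plan:
    - {"grip": 4,"tx": 0,"ty": 0,"tz": 0.1,"ax": 0,"ay": 0,"az": 0}
    - {"grip": 4,"tx": 0,"ty": 0,"tz": 0,"ax": 0,"ay": 0,"az": 0}
    - {"grip": 4,"tx": 0,"ty": 0,"tz": 0,"ax": 0,"ay": 0,"az": 0}

```text
time: 21.63
tool_pos: [451.4, 3.5, 141.9]
tcp_rot: [180.0, -0.1, 0.1]
ft_force: [-3.1, 0.6, 4.8]
finger_gap: 42.8
```

Call:
step_arm:
  plan:
    - {"grip": 5.5,"tx": 0,"ty": 0,"tz": 0,"ax": 0,"ay": 0,"az": 0}
    - {"grip": 6.5,"tx": 0,"ty": 0,"tz": 0,"ax": 0,"ay": 0,"az": 0}
    - {"grip": 8.5,"tx": 0,"ty": 0,"tz": 0,"ax": 0,"ay": 0,"az": 0}
    - {"grip": 8.5,"tx": 0,"ty": 0,"tz": 0,"ax": 0,"ay": 0,"az": 0}
    - {"grip": 8.5,"tx": 0,"ty": 0,"tz": 0,"ax": 0,"ay": 0,"az": 0}
    - {"grip": 8.5,"tx": 0,"ty": 0,"tz": 0,"ax": 0,"ay": 0,"az": 0}

```text
time: 22.13
tool_pos: [450.8, 3.5, 140.7]
tcp_rot: [-180.0, 0.0, 0.0]
ft_force: [-0.2, -0.1, 0.4]
finger_gap: 84.9
```

Call:
step_arm:
  plan:
    - {"grip": 8.5,"tx": 0,"ty": 0,"tz": -3,"ax": 0,"ay": 0,"az": 0}
    - {"grip": 8.5,"tx": 0,"ty": 0,"tz": -4,"ax": 0,"ay": 0,"az": 0}
    - {"grip": 8.5,"tx": 0,"ty": 0,"tz": -4,"ax": 0,"ay": 0,"az": 0}
    - {"grip": 8.5,"tx": -1,"ty": -3,"tz": -1,"ax": 0,"ay": 0,"az": 0}
    - {"grip": 8.5,"tx": -2,"ty": -3.5,"tz": 0,"ax": 0,"ay": 0,"az": 0}
    - {"grip": 8.5,"tx": -2,"ty": -3.5,"tz": 0,"ax": 0,"ay": 0,"az": 0}
    - {"grip": 8.5,"tx": 0,"ty": 0,"tz": 0,"ax": 0,"ay": 0,"az": 0}
    - {"grip": 8.5,"tx": 0,"ty": 0,"tz": 0,"ax": 0,"ay": 0,"az": 0}

```text
time: 22.8
tool_pos: [400.1, 105.2, 261.1]
tcp_rot: [-180.0, -0.1, 0.3]
ft_force: [1.1, 0.1, 0.2]
finger_gap: 85.0
```

```bash
python3 -c '
from h import *
wlook("w14",{"lower":(450,4,22,105,70),"r70":OBJ["r70"],"short":OBJ["short"],"r95":OBJ["r95"],"tall":(607,125,22,155,20)})'
```

```text
t 22.8 [400.15 105.15 261.09] [-179.99   -0.05    0.29] gap 84.99451924864904 F [1.13 0.13 0.24]
lower [451.     4.6  212.72]
r70 [449.     4.   122.58]
short [434.6 152.  189.2]
r95 [ 427.   -143.    150.84]
tall [609.8  124.6   96.57]
```

View pics/w14.png

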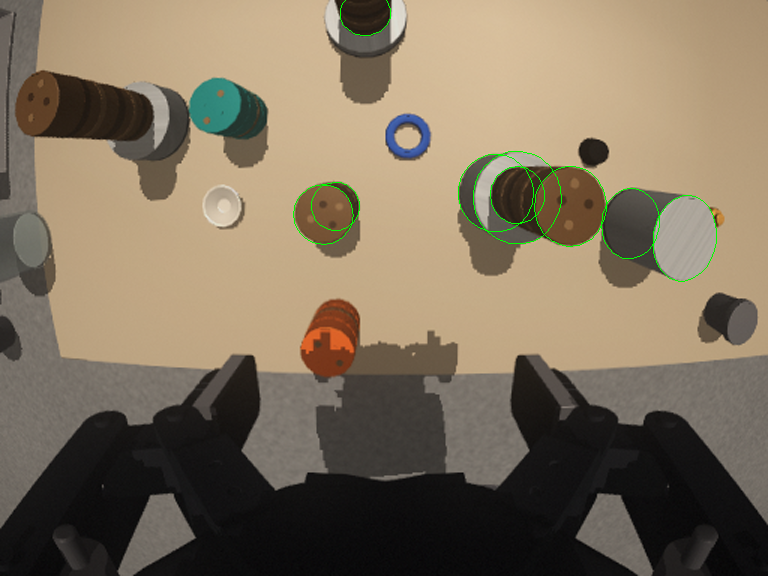

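Call:
step_arm:
  plan:
    - {"grip": 8.5,"tx": 1.7,"ty": -2.2,"tz": 0,"ax": 0,"ay": 0,"az": 0}
    - {"grip": 8.5,"tx": 1.7,"ty": -2.4,"tz": 1,"ax": 0,"ay": 0,"az": 0}
    - {"grip": 8.5,"tx": 0,"ty": 0,"tz": 4,"ax": 0,"ay": 0,"az": 0}
    - {"grip": 8.5,"tx": 0,"ty": 0,"tz": 4,"ax": 0,"ay": 0,"az": 0}
    - {"grip": 8.5,"tx": 0,"ty": 0,"tz": 2.5,"ax": 0,"ay": 0,"az": 0}
    - {"grip": 8.5,"tx": 0,"ty": 0,"tz": 0,"ax": 0,"ay": 0,"az": 0}
    - {"grip": 8.5,"tx": 0,"ty": 0,"tz": 0,"ax": 0,"ay": 0,"az": 0}

```text
time: 23.43
tool_pos: [434.0, 148.2, 144.6]
tcp_rot: [179.9, 0.2, -0.0]
ft_force: [-0.3, 0.3, 1.4]
finger_gap: 84.8
```

```bash
python3 -c '
from h import *
wlook("w15",{"short":OBJ["short"]})
v=cv2.imread("pics/w15.png");cv2.imwrite("pics/w15c.png",cv2.resize(v[150:400,100:500],None,fx=2,fy=2))'
```

```text
t 23.4333 [433.98 148.21 144.56] [179.94   0.22  -0.05] gap 84.82018100262505 F [-0.31  0.28  1.42]
short [435.   151.6  221.12]
```

View pics/w15c.png

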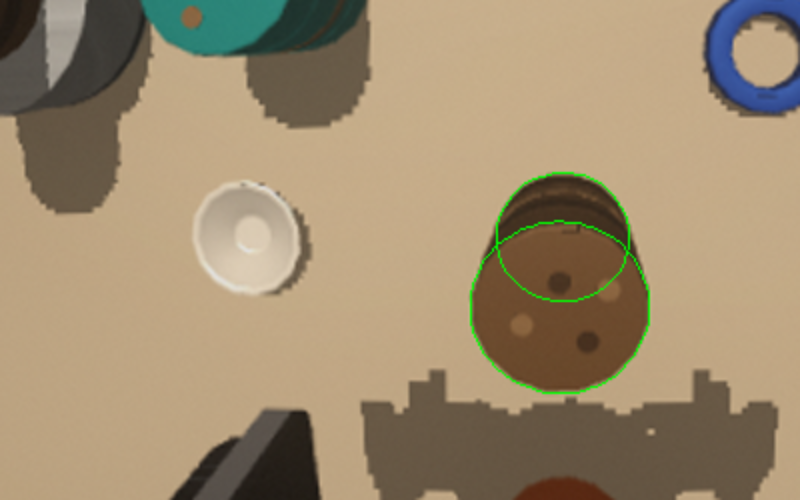

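The crop at (560,310) shows the brown, 80 mm core. The turquoise one (up left) and the orange one (below) are the look-alikes. Descending.

Call:
step_arm:
  plan:
    - {"grip": 8.5,"tx": 0,"ty": -0.3,"tz": 2,"ax": 0,"ay": 0,"az": 0}
    - {"grip": 8.5,"tx": 0,"ty": 0,"tz": 3.5,"ax": 0,"ay": 0,"az": 0}
    - {"grip": 8.5,"tx": 0,"ty": 0,"tz": 3.4,"ax": 0,"ay": 0,"az": 0}
    - {"grip": 8.5,"tx": 0,"ty": 0,"tz": 1,"ax": 0,"ay": 0,"az": 0}
    - {"grip": 8.5,"tx": 0,"ty": 0,"tz": 0,"ax": 0,"ay": 0,"az": 0}
    - {"grip": 8.5,"tx": 0,"ty": 0,"tz": 0,"ax": 0,"ay": 0,"az": 0}

```text
time: 23.98
tool_pos: [436.2, 152.5, 48.9]
tcp_rot: [-180.0, -0.1, 0.0]
ft_force: [0.2, 0.7, 0.3]
finger_gap: 84.9
```

Call:
step_arm:
  plan:
    - {"grip": 4,"tx": 0,"ty": 0,"tz": 0,"ax": 0,"ay": 0,"az": 0}
    - {"grip": 4,"tx": 0,"ty": 0,"tz": 0,"ax": 0,"ay": 0,"az": 0}
    - {"grip": 4,"tx": 0,"ty": 0,"tz": 0,"ax": 0,"ay": 0,"az": 0}
    - {"grip": 4,"tx": 0,"ty": 0,"tz": 0,"ax": 0,"ay": 0,"az": 0}
    - {"grip": 4,"tx": 0,"ty": 0,"tz": 0,"ax": 0,"ay": 0,"az": 0}
    - {"grip": 4,"tx": 0,"ty": 0,"tz": 0,"ax": 0,"ay": 0,"az": 0}

```text
time: 24.48
tool_pos: [436.2, 152.6, 48.6]
tcp_rot: [-180.0, -0.2, 0.1]
ft_force: [-1.0, -1.8, 6.3]
finger_gap: 43.1
```

Call:
step_arm:
  plan:
    - {"grip": 4,"tx": 0,"ty": 0,"tz": -1,"ax": 0,"ay": 0,"az": 0}
    - {"grip": 4,"tx": 0,"ty": 0,"tz": -3,"ax": 0,"ay": 0,"az": 0}
    - {"grip": 4,"tx": 0,"ty": 0,"tz": -3.5,"ax": 0,"ay": 0,"az": 0}
    - {"grip": 4,"tx": 0,"ty": 0,"tz": -3.5,"ax": 0,"ay": 0,"az": 0}
    - {"grip": 4,"tx": 0,"ty": 0,"tz": -3.5,"ax": 0,"ay": 0,"az": 0}
    - {"grip": 4,"tx": 0,"ty": 0,"tz": -3.5,"ax": 0,"ay": 0,"az": 0}
    - {"grip": 4,"tx": 0,"ty": 0,"tz": -2,"ax": 0,"ay": 0,"az": 0}
    - {"grip": 4,"tx": 0,"ty": 0,"tz": 0,"ax": 0,"ay": 0,"az": 0}

```text
time: 25.15
tool_pos: [437.1, 153.2, 253.5]
tcp_rot: [-179.9, -0.5, 0.1]
ft_force: [0.7, 1.1, -2.4]
finger_gap: 43.2
```

```bash
python3 -c '
from h import *
s=sense()["tool_pos"]
wlook("w16",{"held":(s[0]-1,s[1],22,80,s[2]-46),"r95":OBJ["r95"]})'
```

```text
t 25.15 [437.09 153.15 253.52] [-179.87   -0.53    0.06] gap 43.21813971690708 F [ 0.75  1.08 -2.37]
held [436.49 152.75  99.48]
r95 [ 427.   -142.4   143.84]
```

View pics/w16.png

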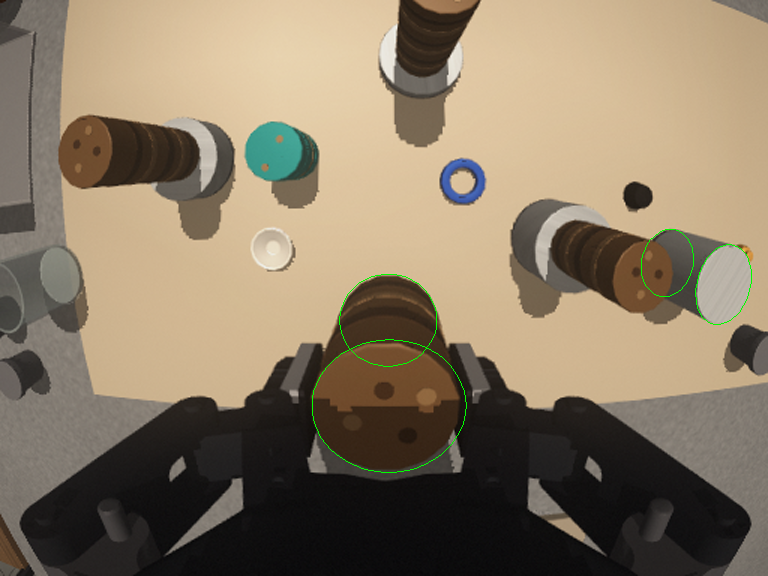

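Call:
step_arm:
  plan:
    - {"grip": 4,"tx": -0.1,"ty": 1.2,"tz": -1,"ax": 0,"ay": 0,"az": 0}
    - {"grip": 4,"tx": -0.1,"ty": 2.4,"tz": -1,"ax": 0,"ay": 0,"az": 0}
    - {"grip": 4,"tx": -0.1,"ty": 3.4,"tz": 0,"ax": 0,"ay": 0,"az": 0}
    - {"grip": 4,"tx": -0.1,"ty": 3.4,"tz": 0,"ax": 0,"ay": 0,"az": 0}
    - {"grip": 4,"tx": -0.1,"ty": 3.4,"tz": 0,"ax": 0,"ay": 0,"az": 0}
    - {"grip": 4,"tx": -0.1,"ty": 3.4,"tz": 0,"ax": 0,"ay": 0,"az": 0}
    - {"grip": 4,"tx": -0.1,"ty": 3.4,"tz": 0,"ax": 0,"ay": 0,"az": 0}
    - {"grip": 4,"tx": -0.1,"ty": 3.4,"tz": 0,"ax": 0,"ay": 0,"az": 0}

```text
time: 25.87
tool_pos: [425.5, -88.7, 264.7]
tcp_rot: [-179.9, 0.2, 0.1]
ft_force: [1.2, 0.6, -2.0]
finger_gap: 42.9
```

Call:
step_arm:
  plan:
    - {"grip": 4,"tx": -0.05,"ty": 2.8,"tz": 0,"ax": 0,"ay": 0,"az": 0}
    - {"grip": 4,"tx": 0,"ty": 1.8,"tz": 0,"ax": 0,"ay": 0,"az": 0}
    - {"grip": 4,"tx": 0,"ty": 0.9,"tz": 0,"ax": 0,"ay": 0,"az": 0}
    - {"grip": 4,"tx": 0,"ty": 0,"tz": 3,"ax": 0,"ay": 0,"az": 0}
    - {"grip": 4,"tx": 0,"ty": 0,"tz": 3.5,"ax": 0,"ay": 0,"az": 0}
    - {"grip": 4,"tx": 0,"ty": 0,"tz": 3,"ax": 0,"ay": 0,"az": 0}
    - {"grip": 4,"tx": 0,"ty": 0,"tz": 1,"ax": 0,"ay": 0,"az": 0}
    - {"grip": 4,"tx": 0,"ty": 0,"tz": 0,"ax": 0,"ay": 0,"az": 0}

```text
time: 26.53
tool_pos: [423.6, -140.6, 157.5]
tcp_rot: [-179.8, 0.4, 0.1]
ft_force: [-0.4, -0.7, -1.9]
finger_gap: 42.8
```

```bash
python3 -c '
from h import *
s=sense()["tool_pos"]
wlook("w17",{"held":(s[0]-1,s[1],22,80,s[2]-48.7),"r95":OBJ["r95"]})'
```

```text
t 26.5333 [ 423.64 -140.64  157.51] [-179.78    0.43    0.08] gap 42.82406482000179 F [-0.45 -0.7  -1.86]
held [ 422.04 -140.04  133.89]
r95 [ 427.   -142.    101.68]
```

View pics/w17.png

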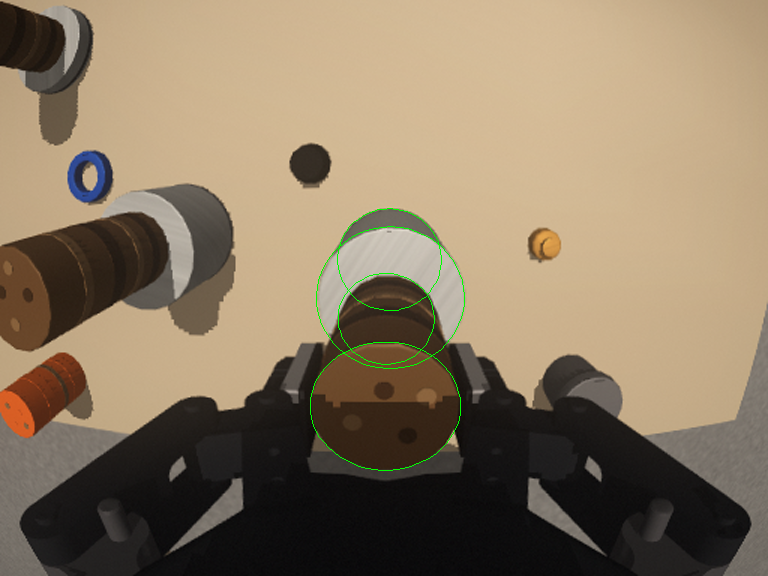

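Call:
step_arm:
  plan:
    - {"grip": 4,"tx": 0.3,"ty": 0.15,"tz": 0.6,"ax": 0,"ay": 0,"az": 0}
    - {"grip": 4,"tx": 0,"ty": 0,"tz": 0,"ax": 0,"ay": 0,"az": 0}
    - {"grip": 4,"tx": 0,"ty": 0,"tz": 0,"ax": 0,"ay": 0,"az": 0}
    - {"grip": 4,"tx": 0,"ty": 0,"tz": 0,"ax": 0,"ay": 0,"az": 0}

```text
time: 26.92
tool_pos: [430.4, -144.3, 157.2]
tcp_rot: [179.9, -0.1, 0.1]
ft_force: [-0.4, -0.2, -1.3]
finger_gap: 43.3
```

Call:
step_arm:
  plan:
    - {"grip": 4,"tx": 0,"ty": 0,"tz": 0.2,"ax": 0,"ay": 0,"az": 0}
    - {"grip": 4,"tx": 0,"ty": 0,"tz": 0,"ax": 0,"ay": 0,"az": 0}
    - {"grip": 4,"tx": 0,"ty": 0,"tz": 0,"ax": 0,"ay": 0,"az": 0}

```text
time: 27.17
tool_pos: [429.5, -144.0, 153.9]
tcp_rot: [180.0, -0.0, 0.1]
ft_force: [0.2, 0.3, -2.2]
finger_gap: 43.3
```

Call:
step_arm:
  plan:
    - {"grip": 4,"tx": 0,"ty": 0,"tz": 0.2,"ax": 0,"ay": 0,"az": 0}
    - {"grip": 4,"tx": 0,"ty": 0,"tz": 0,"ax": 0,"ay": 0,"az": 0}
    - {"grip": 4,"tx": 0,"ty": 0,"tz": 0,"ax": 0,"ay": 0,"az": 0}

```text
time: 27.42
tool_pos: [429.4, -144.0, 151.6]
tcp_rot: [-180.0, 0.0, 0.0]
ft_force: [0.2, 0.5, -1.9]
finger_gap: 43.5
```

Call:
step_arm:
  plan:
    - {"grip": 4,"tx": 0,"ty": -0.1,"tz": 0.4,"ax": 0,"ay": 0,"az": 0}
    - {"grip": 4,"tx": 0,"ty": 0,"tz": 0,"ax": 0,"ay": 0,"az": 0}
    - {"grip": 4,"tx": 0,"ty": 0,"tz": 0,"ax": 0,"ay": 0,"az": 0}

```text
time: 27.67
tool_pos: [429.2, -142.8, 147.3]
tcp_rot: [-180.0, 0.0, 0.1]
ft_force: [-0.5, 0.1, -2.6]
finger_gap: 43.4
```

Call:
step_arm:
  plan:
    - {"grip": 4,"tx": 0,"ty": 0,"tz": 0.2,"ax": 0,"ay": 0,"az": 0}
    - {"grip": 4,"tx": 0,"ty": 0,"tz": 0,"ax": 0,"ay": 0,"az": 0}
    - {"grip": 4,"tx": 0,"ty": 0,"tz": 0,"ax": 0,"ay": 0,"az": 0}

```text
time: 27.92
tool_pos: [429.4, -143.0, 145.7]
tcp_rot: [-180.0, 0.0, 0.0]
ft_force: [0.1, 0.1, -2.7]
finger_gap: 42.9
```

Call:
step_arm:
  plan:
    - {"grip": 4,"tx": 0,"ty": 0,"tz": 0.1,"ax": 0,"ay": 0,"az": 0}
    - {"grip": 4,"tx": 0,"ty": 0,"tz": 0,"ax": 0,"ay": 0,"az": 0}
    - {"grip": 4,"tx": 0,"ty": 0,"tz": 0,"ax": 0,"ay": 0,"az": 0}

```text
time: 28.17
tool_pos: [429.5, -143.0, 144.8]
tcp_rot: [-180.0, 0.0, 0.1]
ft_force: [-0.0, 0.7, -2.4]
finger_gap: 43.0
```

Call:
step_arm:
  plan:
    - {"grip": 4,"tx": 0,"ty": 0,"tz": 0.1,"ax": 0,"ay": 0,"az": 0}
    - {"grip": 4,"tx": 0,"ty": 0,"tz": 0,"ax": 0,"ay": 0,"az": 0}
    - {"grip": 4,"tx": 0,"ty": 0,"tz": 0,"ax": 0,"ay": 0,"az": 0}

```text
time: 28.42
tool_pos: [429.5, -143.0, 143.8]
tcp_rot: [180.0, -0.0, 0.0]
ft_force: [-0.1, -0.0, -2.3]
finger_gap: 43.3
```

Call:
step_arm:
  plan:
    - {"grip": 4,"tx": 0,"ty": 0,"tz": 0.1,"ax": 0,"ay": 0,"az": 0}
    - {"grip": 4,"tx": 0,"ty": 0,"tz": 0,"ax": 0,"ay": 0,"az": 0}
    - {"grip": 4,"tx": 0,"ty": 0,"tz": 0,"ax": 0,"ay": 0,"az": 0}

```text
time: 28.67
tool_pos: [429.9, -143.1, 143.6]
tcp_rot: [180.0, -0.1, 0.1]
ft_force: [-1.9, 1.2, 6.0]
finger_gap: 43.1
```

Call:
step_arm:
  plan:
    - {"grip": 4,"tx": 0,"ty": 0,"tz": 0.07,"ax": 0,"ay": 0,"az": 0}
    - {"grip": 4,"tx": 0,"ty": 0,"tz": 0,"ax": 0,"ay": 0,"az": 0}
    - {"grip": 4,"tx": 0,"ty": 0,"tz": 0,"ax": 0,"ay": 0,"az": 0}

```text
time: 28.92
tool_pos: [430.1, -143.1, 143.6]
tcp_rot: [180.0, -0.1, 0.1]
ft_force: [-3.6, 1.9, 10.0]
finger_gap: 43.2
```

Seated. Release, lift and back off for the final look.

Call:
step_arm:
  plan:
    - {"grip": 5.5,"tx": 0,"ty": 0,"tz": 0,"ax": 0,"ay": 0,"az": 0}
    - {"grip": 6.5,"tx": 0,"ty": 0,"tz": 0,"ax": 0,"ay": 0,"az": 0}
    - {"grip": 8.5,"tx": 0,"ty": 0,"tz": 0,"ax": 0,"ay": 0,"az": 0}
    - {"grip": 8.5,"tx": 0,"ty": 0,"tz": 0,"ax": 0,"ay": 0,"az": 0}
    - {"grip": 8.5,"tx": 0,"ty": 0,"tz": 0,"ax": 0,"ay": 0,"az": 0}
    - {"grip": 8.5,"tx": 0,"ty": 0,"tz": 0,"ax": 0,"ay": 0,"az": 0}

```text
time: 29.42
tool_pos: [429.4, -143.0, 141.9]
tcp_rot: [-180.0, 0.0, 0.0]
ft_force: [-0.1, 0.7, 0.2]
finger_gap: 85.0
```

Call:
step_arm:
  plan:
    - {"grip": 8.5,"tx": 0,"ty": 0,"tz": -3,"ax": 0,"ay": 0,"az": 0}
    - {"grip": 8.5,"tx": 0,"ty": 0,"tz": -4,"ax": 0,"ay": 0,"az": 0}
    - {"grip": 8.5,"tx": 0,"ty": 0,"tz": -4,"ax": 0,"ay": 0,"az": 0}
    - {"grip": 8.5,"tx": -2,"ty": 0,"tz": -3,"ax": 0,"ay": 0,"az": 0}
    - {"grip": 8.5,"tx": -3,"ty": 2,"tz": 0,"ax": 0,"ay": 0,"az": 0}
    - {"grip": 8.5,"tx": -2,"ty": 3,"tz": 0,"ax": 0,"ay": 0,"az": 0}
    - {"grip": 8.5,"tx": 0,"ty": 3,"tz": 0,"ax": 0,"ay": 0,"az": 0}
    - {"grip": 8.5,"tx": 0,"ty": 0,"tz": 0,"ax": 0,"ay": 0,"az": 0}

```text
time: 30.08
tool_pos: [358.5, -226.9, 282.4]
tcp_rot: [179.8, -0.0, -0.1]
ft_force: [0.6, -0.4, -0.9]
finger_gap: 85.2
```

Call:
step_arm:
  plan:
    - {"grip": 8.5,"tx": 0,"ty": 0,"tz": 0,"ax": 0,"ay": 0,"az": 0}
    - {"grip": 8.5,"tx": 0,"ty": 0,"tz": 0,"ax": 0,"ay": 0,"az": 0}
    - {"grip": 8.5,"tx": 0,"ty": 0,"tz": 0,"ax": 0,"ay": 0,"az": 0}

```text
time: 30.33
tool_pos: [359.8, -222.3, 281.9]
tcp_rot: [-180.0, 0.0, 0.1]
ft_force: [0.5, 0.2, -0.0]
finger_gap: 84.9
```

```bash
python3 -c '
from h import *
Pl={"tall":(607.5,125,22,155,20),"upper":(524,328,22,130,45),"lower":(450,4,22,105,70),"short":(428,-143,22,80,95)}
wlook("w18",{"short":Pl["short"],"r95":OBJ["r95"],"stop":OBJ["stop"],"lower":Pl["lower"]})
T=snapshot("top");S=snapshot("side")
for n,im in(("top",T),("side",S)):
    cv2.imwrite(f"pics/{n}9.png",cv2.resize(im[:,:,::-1],None,fx=1.5,fy=1.5,interpolation=cv2.INTER_CUBIC))
    for k,o in Pl.items(): print(n,k,np.array(fit(im,n,*o)))
    print(n,"stop",np.array(fit(im,n,*OBJ["stop"])))
'
```

```text
t 30.3333 [ 359.79 -222.33  281.92] [-179.96    0.01    0.09] gap 84.94915341636927 F [ 0.51  0.16 -0.03]
short [ 428.6  -143.2   220.48]
r95 [ 426.4  -142.    115.62]
stop [ 335.   -283.4   159.65]
lower [451.     6.6  219.78]
top tall [609.5  123.6  234.76]
top upper [527.2  327.6  234.78]
top lower [452.2    3.8  235.53]
top short [ 430.   -144.4   235.85]
top stop [ 353.4  -269.4   133.13]
side tall [608.5  125.6  185.38]
side upper [527.   329.6  180.84]
side lower [453.     7.4  211.89]
side short [ 431.   -141.    200.07]
side stop [ 336.   -280.6   178.09]
```

View pics/w18.png

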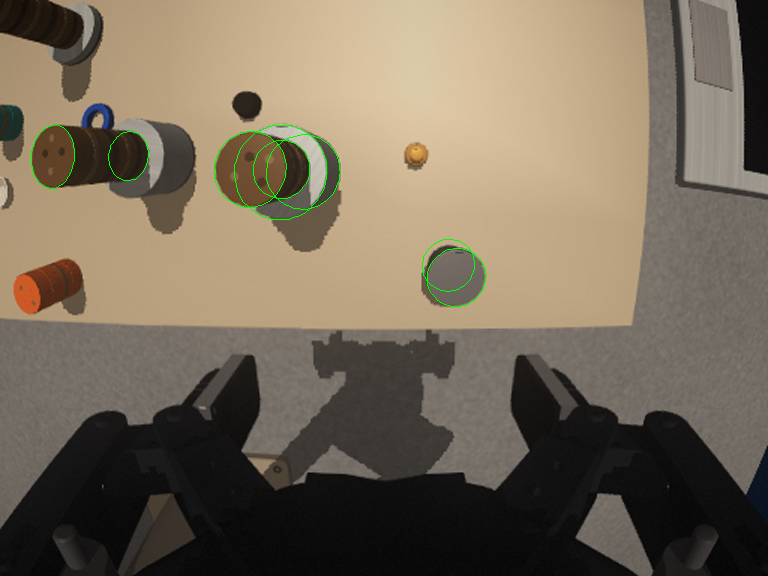

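View pics/side9.png

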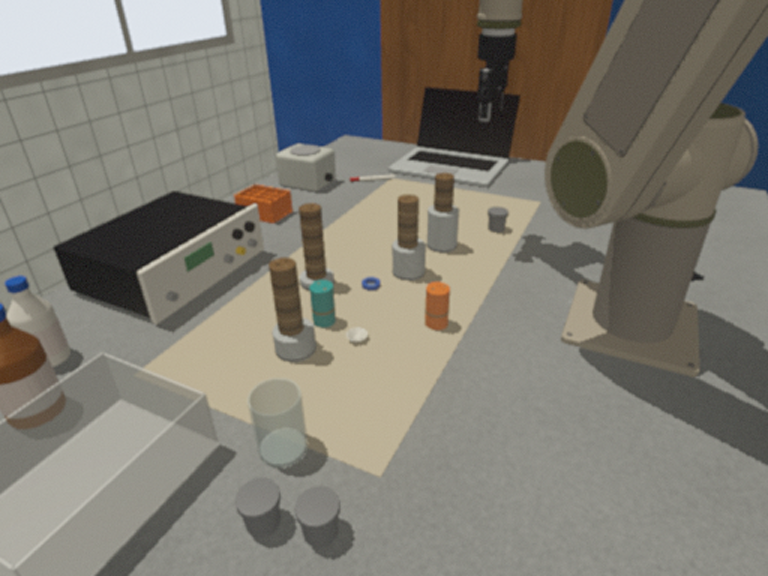

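View pics/top9.png

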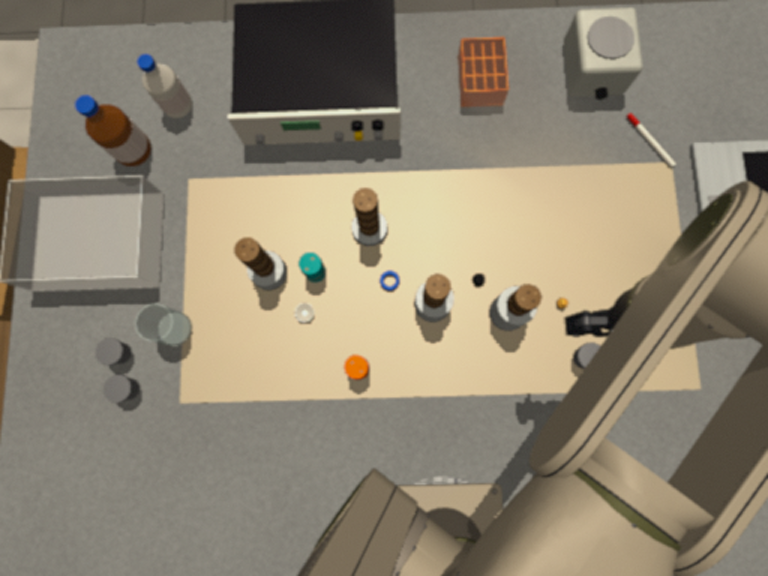

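All four cores are upright and within about 5 mm of their riser axes in the same-camera comparisons. The stopper (side view 497,217) and the beaker (276,415) are where they were. In the top view the arm partly hides the stopper at (590,357), which explains its poor top fit.

```bash
python3 -c '
from bench import *
print(sense()["time"]);print(hand_in())'
```

```text
30.4833
the job is handed in; nothing more can be done
None
```

All four cores are standing on their risers and I've handed the job in, at about 30.5 s of the 104 s allowed. They went 155 mm on riser_20, 130 on riser_45, 105 on riser_70 and 80 on riser_95. I lowered each one until the wrist force showed contact, then released it and backed the arm off.

- **Centring:** comparing each core with its riser in the same top camera gave offsets of about 4.8 mm (tall), 4.2 mm (upper), 3.2 mm (lower) and 3.1 mm (short), against the 12 mm limit. Nearly all the other wrist and side fits agree with these to within about 4 mm.
- **Height and tilt:** each core touched down within about 1 mm of the expected TCP height. They look upright in the last pictures, though I did not measure tilt as a number.
- **Stopper and beaker:** the stopper has not moved in the wrist and side fits. I checked the beaker only by eye, and it looks unmoved. The orange and turquoise look-alikes were left alone.
- **Checks that disagreed:**
  - The last top-camera fit of the stopper was about 22 mm off, because the arm was partly hiding it.
  - An early side-camera fit of core_upper, and two wrist fits of core_tall with much of it out of view, were also wrong, so I didn't use them.

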